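# Clamp up the glued cradle block with the one-hand bar clamp

## Robot

A 6-joint arm with a two-finger parallel gripper is mounted at the origin on the work surface. World frame = base frame: x ahead of the robot, y to its left, z up, the work surface at z = 0. Lengths are in mm, angles in degrees, forces in N, time in s.
With the tool pointing down it reaches from about 325 to 775 mm from the base axis. Payload 5.5 kg.
Tool frame: the origin (TCP) lies midway between the tips of the shut fingers; the grasp point (between the pads) lies 19 mm behind it; z points along the fingers, x is the direction in which the jaws open and shut, and the axes are right-handed (so a half turn about z gives the same grasp; the last joint's range is limited). The gripper opens to 85 mm and grips with 20 to 120 N. Pads are 22 mm wide; open, the fingers measure 114 mm over their backs; the gripper's body (76 mm by 85 mm) begins 54 mm behind the grasp point. The pads swing forward as they close: fully open they stand 13 mm farther back than shut.
Start: joints at [70.663, 5.22, 70.514, -0, 104.267, -3.249], TCP at [166.279, 576.514, 231.275] pointing down, gripper open.
Joint ranges: [-164.24, 164.24], [-49.07, 125.15], [9.68, 141.18], [-86.29, 266.29], [3.28, 154.24], [-151.56, 151.56]. Speed limits (degrees/s): [147.25, 147.25, 172.46, 180, 180, 180].

## Interface

Orientations are given as a 3x3 rotation matrix whose columns are the frame's x, y, z axes.
In Python, from plant import r, viewer gives the robot as it stands.
- The arm moves only by the tool play_rows, never from a script. Its argument "targets" is a list of rows, each an object of numbers: "tx", "ty", "tz": the shift along the tool's x, y, z in cm; "wx", "wy", "wz": the turn, a rotation vector about the tool's x, y, z in degrees; "grip": the finger opening in cm, from 0 to 8.54. In form: [{"tx": .., "ty": .., "tz": .., "wx": .., "wy": .., "wz": .., "grip": ..}, ...]. A call has 1 to 12 rows; each row shifts and turns the commanded pose from where the row before left it, along the tool's axes as they then stand; what a row does not reach is not made up. A row lasts 1/10 s, in which the tool goes at most 50 mm and 8.59 degrees, less where a joint would pass 70% of its speed; a pose out of reach is approached as far as the arm can. A call with a gripper value outside its range is refused whole. The fingers move at their own pace and stop on an object; "newtons" is the grip in N (left out, the last holds). Time passes only in rows, so rows that do not move let the fingers close. It gives the time, the measured TCP pose, the force and the opening at its end, in the units of the state.
- r.get_obs(): the state, without advancing time (a new reading comes with each control period).
- viewer.get_image(name): name is "scene" or "top"; returns a dict with "frame" (400x640x3 uint8, red, green, blue), "z_map" (400x640 float32, mm along the optical axis (not along the pixel's ray), 0 where there is no reading), "fx", "fy", "cx", "cy" (pixels), "rvec" (rotation vector, rad) and "tvec" (3), from world to camera coordinates, as OpenCV has them. Camera axes: x right, y down, z forward; pixel columns grow to the right and rows downward; lengths in mm; the calibration is good to about 2 mm. A picture is of the moment at which its call begins.
- r.finish_job(): hands the job in, once; it reports no verdict.
The state is a dict: "time_s": time; "joint_positions": joint angles; "joint_vel": joint speeds; "tau": joint torques, N m; "tcp_pos": TCP position; "tool_rot": TCP orientation; "contact_force": force on the tool from outside, world axes, zero at the start; "moment": the same for the moment, N m; "finger_gap": opening from 0.0 (shut) to 1.0 (fully open).
Only numpy, scipy, OpenCV 4.12 (cv2) and the standard library are available. Lean on these libraries where they do the work, as an engineer would, in place of code of your own. Each camera call takes 0.05 s, during which the arm holds its last target.

## Task

The wooden cradle block between the jaws has just been glued: take the bar clamp's pistol grip and green trigger between your fingers and pump - squeeze, let the trigger spring back, squeeze again - until both rubber pads bear on the block, then keep the trigger gently squeezed and finish while still holding it, with a light clamping pressure that presses the joint together but never crushes the block. The clamp and block stay flat on the bench; close the jaws with the trigger alone, not by pushing the bar or the far jaw along, and leave the other things on the bench where they are.

Things in the scene. Friction and masses are not known exactly. Their poses are not given: they have to be found in the camera images.
- clamp: head of a grey one-hand bar clamp (0.87 kg, 30 mm high) lying loose and flat: pistol grip and near jaw. Origin on the bench under the head and the bar's centre line; x along the bar to the far jaw, y from the bar to the jaws' open side and the block, z up. Grip and trigger stand out to -y, side by side along x. One-way dogs in the head let the jaws close, not open; its dark release lever is not used
- clamp_bar: steel bar (330 x 20 x 6 mm, its middle 15 mm above the bench) with the far jaw on its end; origin and axes coincide with the clamp's when the jaws are fully open; it slides to the clamp's -x as they close. Not to be pushed along (3 N)
- grip_handle (a point): point on the back face of the pistol grip, 15 mm above the bench, at x = -62, y = -72 mm in the clamp's frame: the best place to squeeze. The grip is straight, 24 mm thick along x, 30 mm high from the bench up, and runs along y from -39 to -126 mm
- grip_trigger (a point): opposite point on the front of the green trigger blade, 15 mm above the bench, at x = +4, y = -72 mm in the clamp's frame when let out. Grip and trigger together are 66 mm wide there let out, 43 mm squeezed; the blade is 28 mm high, from 1 mm above the bench, and ends near y = -97 mm. Close the fingers on both along the clamp's x; the loose clamp shifts to suit them
- trigger (a joint): trigger angle, rad: 0 let out, 0.28 fully squeezed. A spring returns it (2 to 4 N at the grip). It drives the bar 28 mm per rad: a full squeeze closes the jaws 8 mm and letting out leaves them there. Spring and bench friction make a free squeeze take 6 to 13 N of grip. With both pads on the block a 14 N grip presses it with about 15 N, 20 N with 25 to 30 N; hard squeezing crushes
- near_pad: black soft rubber pad on the head's jaw, 10 x 44 x 25 mm, origin at its centre, 66 mm from the bar's centre line, 15 mm above the bench; axes as the clamp's; its working face is 5 mm further along x. It gives 1 mm for 15 N, at most 7 mm
- far_pad: the same pad on the far jaw; its working face is 5 mm towards the clamp's -x from its centre. The centres of the pads are 110 to 122 mm apart at the start; both pads touch the block at 90 mm (80 mm of block, 5 mm of each pad) and stay 90 mm apart however hard they squeeze
- cradle: plywood cradle block, a light and a darker half glued face to face: 80 mm along its x (between the pads) x 64 x 44 mm high, V notch along the top, about 0.16 kg, lying loose between the pads, roughly square to them, a few mm of air either side. Origin: centre of its underside. The joint wants 10 to 30 N; over 40 N from a pad crushes it
- glue_bottle: white glue bottle with an orange cap, 52 mm diameter, 150 mm tall, standing near the far jaw; bystander; origin: centre of its underside
- offcut: plywood offcut 60 x 34 x 20 mm lying beyond the jaws; bystander; origin: centre of its underside
- brown_carton: closed brown carton 110 x 140 x 70 mm; bystander; origin: centre of its underside
- white_carton: closed white carton 100 x 120 x 50 mm; bystander; origin: centre of its underside
- blue_bin: blue stacking bin 140 x 110 x 75 mm with turned parts in it; bystander; origin: centre of its underside
- tape_roll: roll of brown tape lying flat, 100 mm diameter, 48 mm high; bystander; origin: centre of its underside
- screwdriver: screwdriver with a yellow handle, 200 mm long; bystander; origin under its middle
Mind the look-alikes: they are no part of the job. Several things look just like the cradle: the one meant starts farthest to the robot's left.

How it is judged (in metres and radians):
On the way, in this order (a step that is already met when the one before it is completed fails the run):
1. the trigger is squeezed (past 0.08 rad) by the fingers (value of joint trigger above 0.08 rad and contact force between the fingers and clamp above 1 N), for 0.05 s.
2. it is let spring back (under 0.04 rad) for the next stroke (value of joint trigger below 0.04 rad), for 0.05 s.
3. both pads bear on the block while the fingers squeeze the trigger (contact force between each of near_pad, far_pad and cradle above 5 N and value of joint trigger above 0.015 rad and contact force between the fingers and clamp above 3 N), for 0.2 s.
At the end, for the whole second after the job is handed in: The fingers still squeeze the clamp (over 3 N) with the trigger off its rest (over 0.015 rad); each pad presses the block with 5 to 40 N; block square to the jaws within 0.08 rad; clamp and block flat on the bench (tilt under 0.1 and 0.06 rad, lifted under 8 mm) and still (all of step 3 and contact force between each of near_pad, far_pad and cradle below 40 N and angle between the x axis of cradle and the x axis of clamp, either way round below 0.08 rad and angle between clamp's own z axis and vertical below 0.1 rad and height (world z) of each of clamp, cradle below 0.008 m and angle between cradle's own z axis and vertical below 0.06 rad and linear speed of each of clamp, cradle below 0.02 m/s); the arm keeps its last pose, push and grip.
It fails at once if a pad presses the block with more than 40 N: crushed (contact force between any of near_pad, far_pad and cradle above 40 N).
It fails at once if the robot pushes the bar or the far jaw along (over 3 N) (contact force between any of the fingers, the arm and clamp_bar above 3 N).
It fails at once if another thing on the bench is moved by more than 20 mm (distance of any of glue_bottle, offcut, brown_carton, white_carton, blue_bin, tape_roll, screwdriver from where it was at the start of the episode above 0.02 m).
It also fails if it takes over 45 s, if anything falls off the work surface, if the arm or the gripper's body presses on something with over 40 N, if the wrist force passes 120 N, or if a joint passes its speed limit or range.

## Working session

There is one attempt and no reset: what is moved stays moved. The work goes in short steps, Python scripts to look and compute and a tool call to move; the robot and the scene stay as the last step left them, time stands still between calls to the robot, and variables do not carry over. Pictures are saved under pics/ and viewed, and the job is handed in when it is done.

Besides the shell and the picture viewer there is one more tool, called by a JSON object that holds its "method" and its "body", one argument or row to a line. play_rows: Moves the arm, as the interface text tells. Its arguments: {"type":"object","properties":{"targets":{"type":"array","items":{"type":"object","properties":{"tx":{"type":"number"},"ty":{"type":"number"},"tz":{"type":"number"},"wx":{"type":"number"},"wy":{"type":"number"},"wz":{"type":"number"},"grip":{"type":"number"}}}},"newtons":{"type":"number"}},"required":["targets"]}

```bash
ls; mkdir -p pics
python3 - <<'E'
from plant import r, viewer
import cv2,numpy as np
o=r.get_obs();print(o)
for n in("scene","top"):
    d=viewer.get_image(n);cv2.imwrite(f"pics/{n}0.png",d["frame"][:,:,::-1]);np.savez(f"{n}0.npz",**d)
    print(n,d["fx"],d["fy"],d["cx"],d["cy"],d["rvec"],d["tvec"])
E
```

```text
pics
{'time_s': 0.0, 'joint_positions': array([ 7.06611266e+01,  5.26299816e+00,  7.05817477e+01, -3.83634206e-04,
        1.04267169e+02, -3.24838151e+00]), 'joint_vel': array([-0.01241591,  0.03350103, -0.03091427, -0.09100875,  0.00585237,
       -0.00105684]), 'tau': array([-1.79521747e-03, -4.58710134e+01, -4.18036330e+01, -3.68092594e-05,
        1.07949047e-02,  1.48234381e-05]), 'tcp_pos': array([166.19972175, 576.22604919, 230.15332509]), 'tool_rot': array([[ 2.77156165e-01,  9.60824672e-01, -6.40716468e-04],
       [ 9.60822905e-01, -2.77156886e-01, -1.84522292e-03],
       [-1.95051469e-03, -1.04200150e-04, -9.99998092e-01]]), 'contact_force': array([-0.564254  ,  0.24276118, -0.19246312]), 'moment': array([ 0.04392394, -0.03705784, -0.07292504]), 'finger_gap': 0.9974957402393799}
scene 368.56510368936955 368.56510368936955 316.85488021982843 200.47585650920962 [ 1.24133924  2.10683045 -1.11481467] [ 268.1282706  -225.17846147 1537.03454917]
top 383.72090401228263 383.72090401228263 317.14008663693386 197.15402790849072 [ 2.20014277 -2.19821519  0.07057133] [ -13.76013503  517.75502281 1055.07621459]
```

View pics/scene0.png

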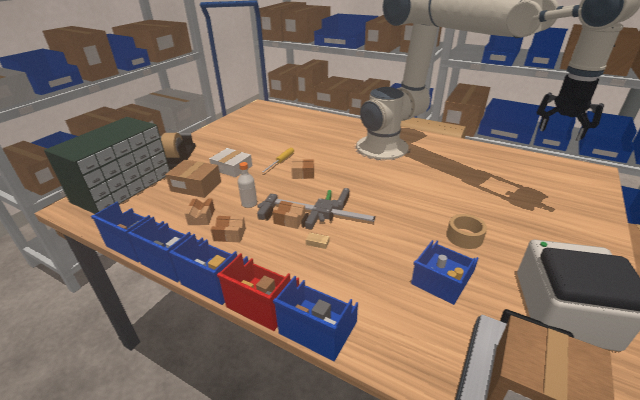

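View pics/top0.png

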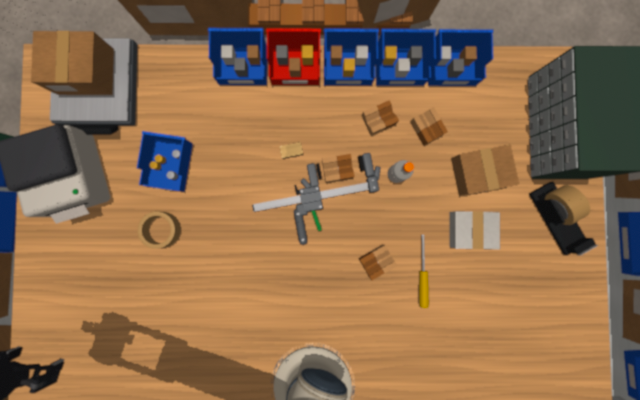

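```bash
cat > h.py <<'E'
import cv2,numpy as np
def W(d,u,v,z=None):
    R,_=cv2.Rodrigues(np.array(d["rvec"],float));t=np.array(d["tvec"],float).reshape(3)
    ray=np.array([(u-d["cx"])/d["fx"],(v-d["cy"])/d["fy"],1.])
    c=-R.T@t;w=R.T@ray
    s=float(d["z_map"][int(round(v)),int(round(u))]) if z is None else (z-c[2])/w[2]
    return c+w*s
def P(d,p):
    return cv2.projectPoints(np.array(p,float).reshape(-1,3),np.array(d["rvec"],float),np.array(d["tvec"],float),np.array([[float(d["fx"]),0,float(d["cx"])],[0,float(d["fy"]),float(d["cy"])],[0,0,1]]),None)[0].reshape(-1,2)
E
python3 - <<'E'
import cv2
im=cv2.imread("pics/top0.png")[135:260,240:400]
cv2.imwrite("pics/c1.png",cv2.resize(im,None,fx=4.75,fy=4.75,interpolation=cv2.INTER_CUBIC))
E
```

```text
(no output)
```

View pics/c1.png

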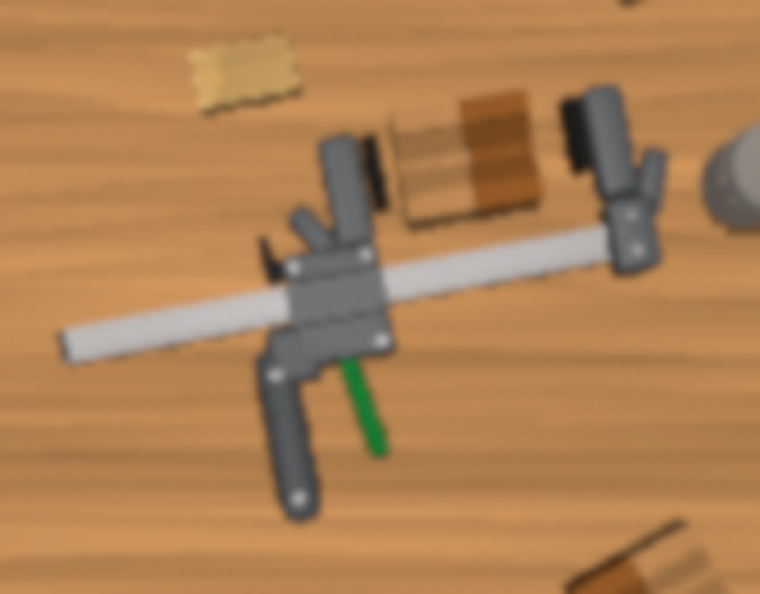

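Run:
```python
import numpy as np
from h import *
d=np.load("top0.npz")
f=lambda x,y,z:W(d,240+(x+.5)/4.75-.5,135+(y+.5)/4.75-.5,z)
a,b=f(67,345,18),f(608,246,18);print("bar",a,b)
ax=(b-a);ax[2]=0;ax/=np.linalg.norm(ax);ay=np.array([-ax[1],ax[0],0])
print("ax",ax,np.degrees(np.arctan2(ax[1],ax[0])))
e=f(299,519,30);c=f(275,374,30);g=f(298,500,30);print("grip",c,g,"dir",(g-c)/np.linalg.norm(g-c),"-ay",-ay)
gm=(c+g)/2
o=a+ay*0; 
# origin: on bar line, with grip centreline x=-50
mid=f(285,436,30)
s=(mid-a)@ax; O=a+ax*(s+50); O[2]=0
print("O",O,"end y",(e-O)@ay,"c,g local",[( (p-O)@ax,(p-O)@ay) for p in(c,g)])
for n,p in dict(trigtip=f(380,452,29),trigroot=f(348,362,29),head1=f(292,266,30),head2=f(382,340,30),npadface=f(383,195,27),npface2=f(374,137,27),fpface=f(572,168,27),cr1=f(408,226,0),cr2=f(540,203,0),bottle=f(760,180,100)).items():
    q=p-O;print(n,p.round(1),(q@ax).round(1),(q@ay).round(1))
z=lambda u,v:W(d,u,v)
print("zcheck",z(240+285/4.75,135+436/4.75),z(240+335/4.75,135+300/4.75),z(240+375/4.75,135+440/4.75))
# overlay
def L(x,y,zz):return O+ax*x+ay*y+np.array([0,0,zz])
im=cv2.imread("pics/top0.png")[135:260,240:400];im=cv2.resize(im,None,fx=4.75,fy=4.75,interpolation=cv2.INTER_CUBIC)
for l in ([-62,-39],[-62,-126],[-38,-126],[-38,-39]),([4,-72],[-62,-72]),([-165,-10],[-165,10],[100,10],[100,-10]):
    pp=P(d,[L(x,y,18 if len(l)==4 and abs(y)==10 else 30) for x,y in l]);pp=((pp-[240,135]+.5)*4.75).astype(int)
    cv2.polylines(im,[pp],True,(0,0,255),1)
cv2.imwrite("pics/c2.png",im)
```

```text
bar [489.40939441 162.23372587  18.        ] [ 547.70710776 -153.73099893   18.        ]
ax [ 0.18144444 -0.9834012   0.        ] -79.5460945954521
grip [472.47827735  40.58361005  30.        ] [400.21366047  27.14428704  30.        ] dir [-0.98314291 -0.18283879  0.        ] -ay [-0.9834012  -0.18144444 -0.        ]
O [519.50473724  -0.8784473    0.        ] end y -123.00780097985091 c,g local [(np.float64(-49.306526357763), np.float64(-38.72281740592169)), (np.float64(-49.202292628659144), np.float64(-112.22641862092365))]
trigtip [427.7 -19.9  29. ] 2.1 -93.8
trigroot [479.4  -1.5  29. ] -6.7 -39.5
head1 [534.9  31.   30. ] -28.5 20.9
head2 [492.1 -21.1  30. ] 14.9 -30.6
npadface [576.5 -21.7  27. ] 30.8 52.3
npface2 [610.4 -16.4  27. ] 31.8 86.6
fpface [ 592.5 -131.8   27. ] 141.9 48.0
cr1 [561.  -37.1   0. ] 43.1 34.2
cr2 [ 574.9 -115.8    0. ] 123.1 33.6
bottle [ 577.  -224.8  100. ] 230.7 15.9
zcheck [435.70024744  33.75101669  26.59527385] [514.14586952   5.00596328  29.61719047] [433.46897509 -18.14936981  28.66784131]
```

View pics/c2.png

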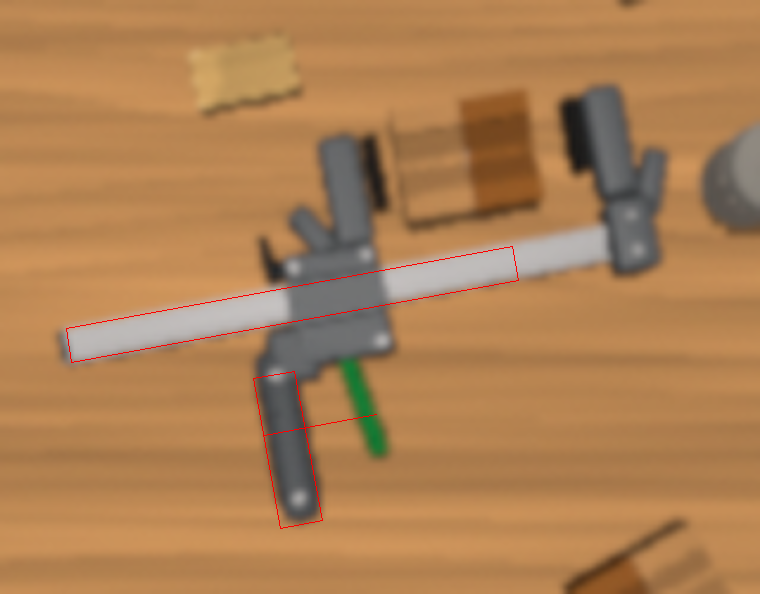

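{"method": "play_rows", "body": {
  "targets": [
    {"wz": -6.6, "grip": 8.5},
    {"wz": -6.6, "grip": 8.5},
    {"wz": -6.6, "grip": 8.5},
    {"wz": -6.7, "grip": 8.5},
    {"tx": -3.7, "ty": 1.05, "grip": 8.5},
    {"tx": -3.7, "ty": 1.05, "grip": 8.5},
    {"tx": -3.7, "ty": 1.05, "grip": 8.5},
    {"tx": -3.7, "ty": 1.05, "grip": 8.5},
    {"tx": -3.7, "ty": 1.05, "grip": 8.5},
    {"tx": -3.7, "ty": 1.05, "grip": 8.5},
    {"tx": -3.7, "ty": 1.05, "grip": 8.5},
    {"tx": -3.7, "ty": 1.05, "grip": 8.5}
  ],
  "newtons": 20
}}

```text
invalid input
```

{"method": "play_rows", "body": {
  "targets": [
    {"tx": -3.7, "ty": 1.05, "grip": 8.5},
    {"tx": -3.7, "ty": 1.05, "grip": 8.5},
    {"tx": -3.7, "ty": 1.05, "grip": 8.5},
    {"tx": -3.7, "ty": 1.05, "grip": 8.5},
    {"tx": -3.7, "ty": 1.05, "grip": 8.5},
    {"tx": -3.7, "ty": 1.05, "grip": 8.5},
    {"tx": -3.7, "ty": 1.05, "grip": 8.5},
    {"tx": -3.7, "ty": 1.05, "grip": 8.5},
    {"grip": 8.5},
    {"grip": 8.5}
  ]
}}

```text
invalid input
```

Run:
```python
from plant import r, viewer
import numpy as np
o=r.get_obs();print(o['time_s'],o['tcp_pos'],o['tool_rot'],o['joint_positions'],o['contact_force'])
T=np.array([443.4,14.6,2]);print("tool delta",o['tool_rot'].T@(T-o['tcp_pos']))
```

```text
0.1 [166.19337318 576.25813789 230.22242905] [[ 2.77175669e-01  9.60819075e-01 -5.94030019e-04]
 [ 9.60817568e-01 -2.77176288e-01 -1.70480808e-03]
 [-1.80266316e-03 -9.82231575e-05 -9.99998370e-01]] [ 7.06626353e+01  5.26049238e+00  7.05773906e+01 -2.36169797e-04
  1.04265555e+02 -3.24567890e+00] [-0.51149376  0.33033133  0.68202839]
tool delta [-462.40466569  422.04614945  229.01490741]
```

{"method": "play_rows", "body": {
  "targets": [
    {"tx": 0, "ty": 0, "tz": 0, "wx": 0, "wy": 0, "wz": -6.6, "grip": 8.5},
    {"tx": 0, "ty": 0, "tz": 0, "wx": 0, "wy": 0, "wz": -6.6, "grip": 8.5},
    {"tx": 0, "ty": 0, "tz": 0, "wx": 0, "wy": 0, "wz": -6.6, "grip": 8.5},
    {"tx": 0, "ty": 0, "tz": 0, "wx": 0, "wy": 0, "wz": -6.7, "grip": 8.5},
    {"tx": -3.7, "ty": 1.05, "tz": 0, "wx": 0, "wy": 0, "wz": 0, "grip": 8.5},
    {"tx": -3.7, "ty": 1.05, "tz": 0, "wx": 0, "wy": 0, "wz": 0, "grip": 8.5},
    {"tx": -3.7, "ty": 1.05, "tz": 0, "wx": 0, "wy": 0, "wz": 0, "grip": 8.5},
    {"tx": -3.7, "ty": 1.05, "tz": 0, "wx": 0, "wy": 0, "wz": 0, "grip": 8.5},
    {"tx": -3.7, "ty": 1.05, "tz": 0, "wx": 0, "wy": 0, "wz": 0, "grip": 8.5},
    {"tx": -3.7, "ty": 1.05, "tz": 0, "wx": 0, "wy": 0, "wz": 0, "grip": 8.5},
    {"tx": -3.7, "ty": 1.05, "tz": 0, "wx": 0, "wy": 0, "wz": 0, "grip": 8.5},
    {"tx": -3.7, "ty": 1.05, "tz": 0, "wx": 0, "wy": 0, "wz": 0, "grip": 8.5}
  ],
  "newtons": 20
}}

```text
time_s: 1.3
tcp_pos: [302.6, 299.0, 230.8]
tool_rot: [[-0.181, 0.983, -0.0], [0.983, 0.181, -0.0], [-0.0, -0.0, -1.0]]
contact_force: [1.3, -0.4, -1.1]
finger_gap: 0.999
```

{"method": "play_rows", "body": {
  "targets": [
    {"tx": -3.7, "ty": 1.05, "tz": 0, "wx": 0, "wy": 0, "wz": 0, "grip": 8.5},
    {"tx": -3.7, "ty": 1.05, "tz": 0, "wx": 0, "wy": 0, "wz": 0, "grip": 8.5},
    {"tx": -3.7, "ty": 1.05, "tz": 0, "wx": 0, "wy": 0, "wz": 0, "grip": 8.5},
    {"tx": -3.7, "ty": 1.05, "tz": 0, "wx": 0, "wy": 0, "wz": 0, "grip": 8.5},
    {"tx": -3.7, "ty": 1.05, "tz": 0, "wx": 0, "wy": 0, "wz": 0, "grip": 8.5},
    {"tx": -3.7, "ty": 1.05, "tz": 0, "wx": 0, "wy": 0, "wz": 0, "grip": 8.5},
    {"tx": -3.7, "ty": 1.05, "tz": 0, "wx": 0, "wy": 0, "wz": 0, "grip": 8.5},
    {"tx": -3.7, "ty": 1.05, "tz": 0, "wx": 0, "wy": 0, "wz": 0, "grip": 8.5},
    {"tx": 0, "ty": 0, "tz": 0, "wx": 0, "wy": 0, "wz": 0, "grip": 8.5},
    {"tx": 0, "ty": 0, "tz": 0, "wx": 0, "wy": 0, "wz": 0, "grip": 8.5}
  ]
}}

```text
time_s: 2.3
tcp_pos: [438.4, 24.2, 230.7]
tool_rot: [[-0.179, 0.984, -0.002], [0.984, 0.179, 0.0], [0.001, -0.001, -1.0]]
contact_force: [0.3, -0.2, 0.5]
finger_gap: 0.997
```

Run:
```python
from plant import r, viewer
import numpy as np
o=r.get_obs();print(o['time_s'],o['tcp_pos'],o['joint_positions'],o['contact_force'])
T=np.array([443.4,14.6,2]);print("tool delta",o['tool_rot'].T@(T-o['tcp_pos']))
```

```text
2.3 [438.35673387  24.15888659 230.68311959] [-1.30563274e+00 -1.96179783e+01  9.33724888e+01  2.46817351e-02
  1.06332334e+02 -1.01588835e+02] [ 0.28810396 -0.23315053  0.50388368]
tool delta [-10.46830794   3.57516019 228.67096185]
```

{"method": "play_rows", "body": {
  "targets": [
    {"tx": -1.1, "ty": 0.35, "tz": 2, "wx": 0, "wy": 0, "wz": 0, "grip": 8.5},
    {"tx": 0, "ty": 0, "tz": 4, "wx": 0, "wy": 0, "wz": 0, "grip": 8.5},
    {"tx": 0, "ty": 0, "tz": 4, "wx": 0, "wy": 0, "wz": 0, "grip": 8.5},
    {"tx": 0, "ty": 0, "tz": 4, "wx": 0, "wy": 0, "wz": 0, "grip": 8.5},
    {"tx": 0, "ty": 0, "tz": 3, "wx": 0, "wy": 0, "wz": 0, "grip": 8.5},
    {"tx": 0, "ty": 0, "tz": 2, "wx": 0, "wy": 0, "wz": 0, "grip": 8.5},
    {"tx": 0, "ty": 0, "tz": 0, "wx": 0, "wy": 0, "wz": 0, "grip": 8.5},
    {"tx": 0, "ty": 0, "tz": 0, "wx": 0, "wy": 0, "wz": 0, "grip": 8.5}
  ]
}}

```text
time_s: 3.1
tcp_pos: [443.8, 15.4, 41.8]
tool_rot: [[-0.182, 0.983, 0.0], [0.983, 0.182, 0.0], [0.0, 0.0, -1.0]]
contact_force: [0.2, 0.1, 0.1]
finger_gap: 0.994
```

```bash
cat > look.py <<'E'
import sys
from plant import r, viewer
import numpy as np,cv2
n=sys.argv[1]
o=r.get_obs();print(o['time_s'],o['tcp_pos'].round(1),o['contact_force'].round(1),o['moment'].round(2),"gap",round(o['finger_gap'],3))
for c,(u0,v0,w,h,s) in dict(top=(250,130,150,130,5.),scene=(220,150,180,110,4.4)).items():
    d=viewer.get_image(c);np.savez(f"{c}_{n}.npz",**d)
    cv2.imwrite(f"pics/{c}_{n}.png",cv2.resize(d["frame"][v0:v0+h,u0:u0+w,::-1],None,fx=s*.9,fy=s*.9,interpolation=cv2.INTER_CUBIC))
E
python3 look.py a
```

```text
3.1 [443.8  15.4  41.8] [0.2 0.1 0.1] [-0.04  0.01 -0.  ] gap 0.994
```

View pics/top_a.png

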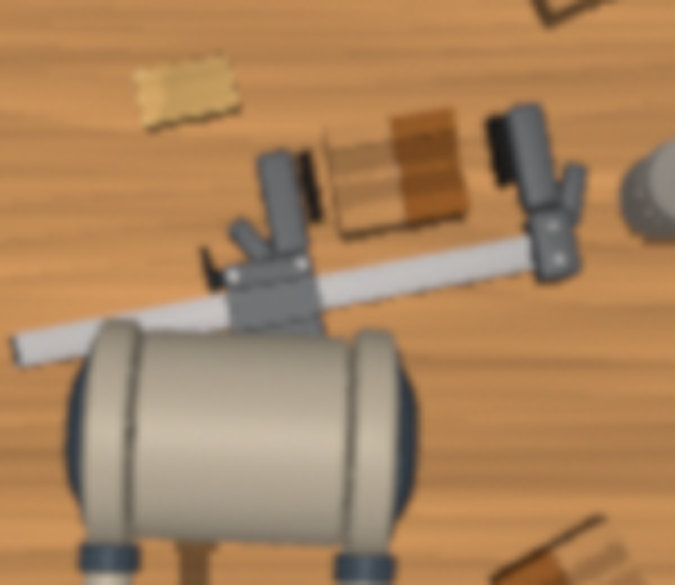

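View pics/scene_a.png

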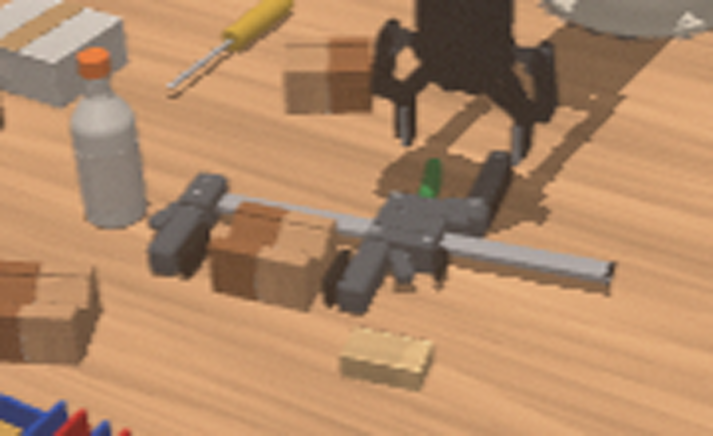

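{"method": "play_rows", "body": {
  "targets": [
    {"tx": 0, "ty": 0, "tz": 1, "wx": 0, "wy": 0, "wz": 0, "grip": 8.5},
    {"tx": 0, "ty": 0, "tz": 1, "wx": 0, "wy": 0, "wz": 0, "grip": 8.5},
    {"tx": 0, "ty": 0, "tz": 1, "wx": 0, "wy": 0, "wz": 0, "grip": 8.5},
    {"tx": 0, "ty": 0, "tz": 1, "wx": 0, "wy": 0, "wz": 0, "grip": 8.5},
    {"tx": 0, "ty": 0, "tz": 0, "wx": 0, "wy": 0, "wz": 0, "grip": 8.5}
  ]
}}

```text
time_s: 3.7
tcp_pos: [442.5, 14.4, -1.0]
tool_rot: [[-0.181, 0.984, -0.004], [0.984, 0.181, 0.0], [0.001, -0.004, -1.0]]
contact_force: [0.8, -0.1, 0.1]
finger_gap: 0.998
```

```bash
python3 look.py b
```

```text
3.7 [442.5  14.4  -1. ] [ 0.8 -0.1  0.1] [ 0.03 -0.03  0.03] gap 0.998
```

View pics/scene_b.png

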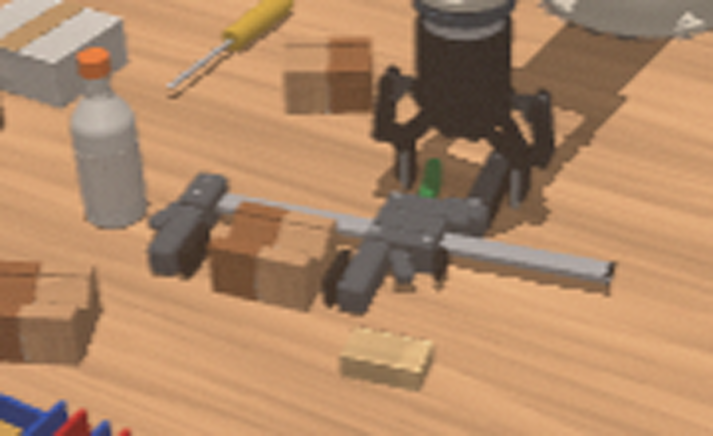

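{"method": "play_rows", "body": {
  "targets": [
    {"tx": 0, "ty": 0, "tz": -0.3, "wx": 0, "wy": 0, "wz": 0, "grip": 7.5},
    {"tx": 0, "ty": 0, "tz": 0, "wx": 0, "wy": 0, "wz": 0, "grip": 7.0},
    {"tx": 0, "ty": 0, "tz": 0, "wx": 0, "wy": 0, "wz": 0, "grip": 6.6},
    {"tx": 0, "ty": 0, "tz": 0, "wx": 0, "wy": 0, "wz": 0, "grip": 6.3},
    {"tx": 0, "ty": 0, "tz": 0, "wx": 0, "wy": 0, "wz": 0, "grip": 6.0},
    {"tx": 0, "ty": 0, "tz": 0, "wx": 0, "wy": 0, "wz": 0, "grip": 6.0}
  ],
  "newtons": 20
}}

```text
time_s: 4.4
tcp_pos: [444.5, 15.8, 5.9]
tool_rot: [[-0.181, 0.983, 0.002], [0.983, 0.181, 0.003], [0.003, 0.002, -1.0]]
contact_force: [-2.4, 4.5, 8.9]
finger_gap: 0.705
```

{"method": "play_rows", "body": {
  "targets": [
    {"tx": 0, "ty": 0, "tz": 0, "wx": 0, "wy": 0, "wz": 0, "grip": 5.6},
    {"tx": 0, "ty": 0, "tz": 0, "wx": 0, "wy": 0, "wz": 0, "grip": 5.2},
    {"tx": 0, "ty": 0, "tz": 0, "wx": 0, "wy": 0, "wz": 0, "grip": 4.8},
    {"tx": 0, "ty": 0, "tz": 0, "wx": 0, "wy": 0, "wz": 0, "grip": 4.5},
    {"tx": 0, "ty": 0, "tz": 0, "wx": 0, "wy": 0, "wz": 0, "grip": 4.3},
    {"tx": 0, "ty": 0, "tz": 0, "wx": 0, "wy": 0, "wz": 0, "grip": 4.3}
  ]
}}

```text
time_s: 5.0
tcp_pos: [444.7, 17.9, 7.3]
tool_rot: [[-0.182, 0.983, 0.002], [0.983, 0.182, 0.007], [0.007, 0.003, -1.0]]
contact_force: [-7.4, 12.0, 16.3]
finger_gap: 0.507
```

```bash
python3 look.py c
```

```text
5.0 [444.7  17.9   7.3] [-7.4 12.  16.3] [2.14 1.07 0.12] gap 0.507
```

View pics/scene_c.png

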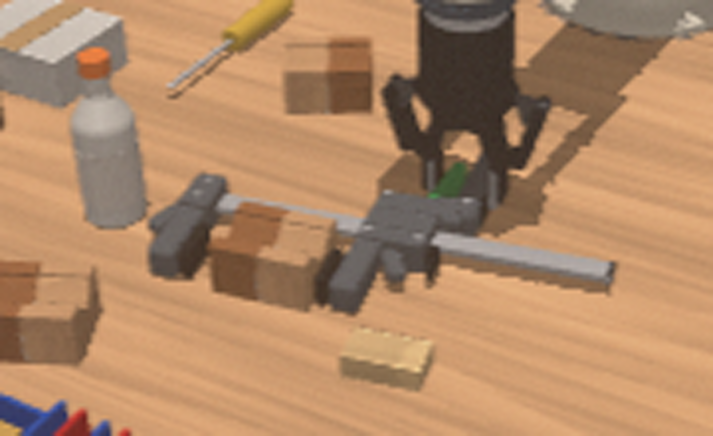

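View pics/top_c.png

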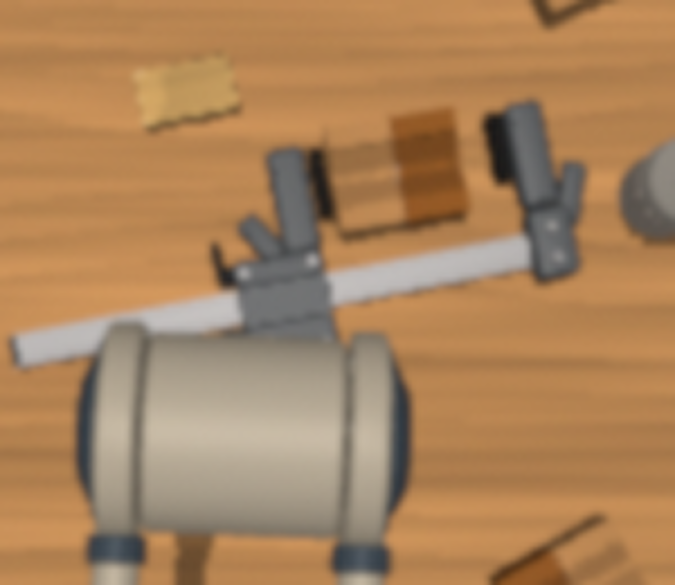

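{"method": "play_rows", "body": {
  "targets": [
    {"tx": 0, "ty": 0, "tz": 0, "wx": 0, "wy": 0, "wz": 0, "grip": 4.8},
    {"tx": -0.4, "ty": 0, "tz": 0.1, "wx": 0, "wy": 0, "wz": 0, "grip": 5.6},
    {"tx": -0.4, "ty": 0, "tz": 0.1, "wx": 0, "wy": 0, "wz": 0, "grip": 6.4},
    {"tx": -0.4, "ty": 0, "tz": 0, "wx": 0, "wy": 0, "wz": 0, "grip": 7.0},
    {"tx": 0, "ty": 0, "tz": 0, "wx": 0, "wy": 0, "wz": 0, "grip": 7.2},
    {"tx": 0, "ty": 0, "tz": 0, "wx": 0, "wy": 0, "wz": 0, "grip": 7.2}
  ]
}}

```text
time_s: 5.7
tcp_pos: [445.7, 2.0, 1.7]
tool_rot: [[-0.18, 0.984, -0.001], [0.984, 0.18, -0.001], [-0.0, -0.001, -1.0]]
contact_force: [0.4, 0.3, -0.2]
finger_gap: 0.841
```

```bash
python3 look.py d
```

```text
5.7 [445.7   2.    1.7] [ 0.4  0.3 -0.2] [ 0.03 -0.03 -0.07] gap 0.841
```

View pics/scene_d.png

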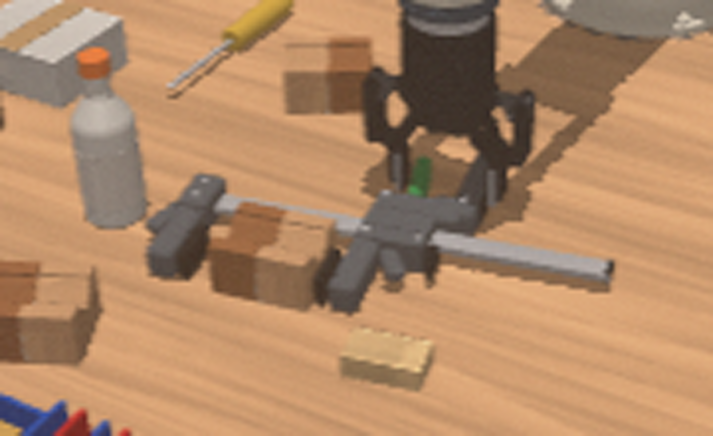

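View pics/top_d.png

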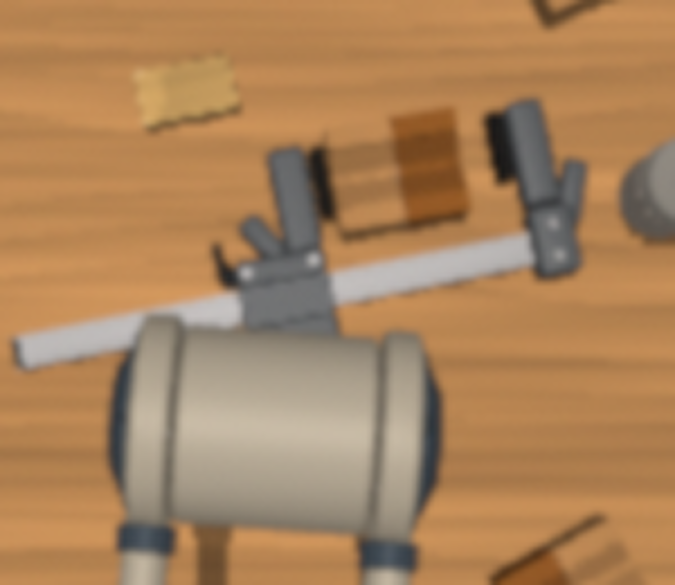

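{"method": "play_rows", "body": {
  "targets": [
    {"tx": 0.2, "ty": 0, "tz": 0, "wx": 0, "wy": 0, "wz": 0, "grip": 6.6},
    {"tx": 0.2, "ty": 0, "tz": -0.1, "wx": 0, "wy": 0, "wz": 0, "grip": 6.2},
    {"tx": 0.2, "ty": 0, "tz": -0.1, "wx": 0, "wy": 0, "wz": 0, "grip": 5.8},
    {"tx": 0.2, "ty": 0, "tz": -0.1, "wx": 0, "wy": 0, "wz": 0, "grip": 5.4},
    {"tx": 0.2, "ty": 0, "tz": -0.1, "wx": 0, "wy": 0, "wz": 0, "grip": 5.0},
    {"tx": 0.2, "ty": 0, "tz": -0.1, "wx": 0, "wy": 0, "wz": 0, "grip": 4.6},
    {"tx": 0.1, "ty": 0, "tz": 0, "wx": 0, "wy": 0, "wz": 0, "grip": 4.3},
    {"tx": 0, "ty": 0, "tz": 0, "wx": 0, "wy": 0, "wz": 0, "grip": 4.3}
  ]
}}

```text
time_s: 6.6
tcp_pos: [443.7, 15.3, 7.0]
tool_rot: [[-0.181, 0.984, -0.0], [0.984, 0.181, -0.0], [-0.0, -0.0, -1.0]]
contact_force: [-0.2, -1.4, -3.1]
finger_gap: 0.506
```

```bash
python3 look.py e
```

```text
6.6 [443.7  15.3   7. ] [-0.2 -1.4 -3.1] [-0.22  0.06 -0.07] gap 0.506
```

View pics/top_e.png

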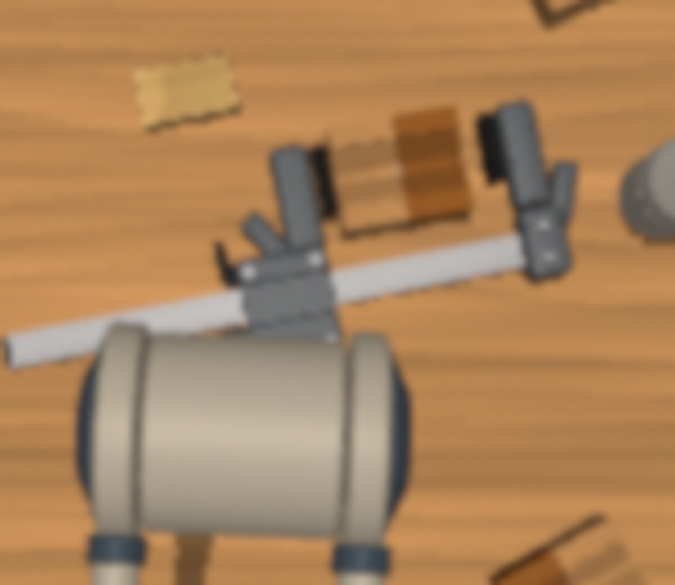

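View pics/scene_e.png

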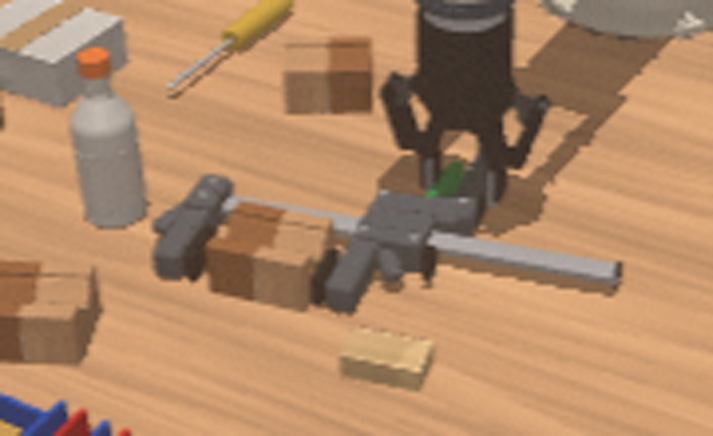

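{"method": "play_rows", "body": {
  "targets": [
    {"tx": -0.2, "ty": 0, "tz": 0, "wx": 0, "wy": 0, "wz": 0, "grip": 4.8},
    {"tx": -0.4, "ty": 0, "tz": 0.2, "wx": 0, "wy": 0, "wz": 0, "grip": 5.6},
    {"tx": -0.4, "ty": 0, "tz": 0.2, "wx": 0, "wy": 0, "wz": 0, "grip": 6.4},
    {"tx": -0.3, "ty": 0, "tz": 0.1, "wx": 0, "wy": 0, "wz": 0, "grip": 7.0},
    {"tx": 0, "ty": 0, "tz": 0, "wx": 0, "wy": 0, "wz": 0, "grip": 7.2},
    {"tx": 0, "ty": 0, "tz": 0, "wx": 0, "wy": 0, "wz": 0, "grip": 7.2}
  ]
}}

```text
time_s: 7.3
tcp_pos: [446.2, 2.2, 2.3]
tool_rot: [[-0.18, 0.984, 0.0], [0.984, 0.18, -0.001], [-0.001, 0.0, -1.0]]
contact_force: [0.0, -0.0, -1.1]
finger_gap: 0.844
```

{"method": "play_rows", "body": {
  "targets": [
    {"tx": 0.2, "ty": 0, "tz": 0, "wx": 0, "wy": 0, "wz": 0, "grip": 6.6},
    {"tx": 0.2, "ty": 0, "tz": -0.1, "wx": 0, "wy": 0, "wz": 0, "grip": 6.2},
    {"tx": 0.2, "ty": 0, "tz": -0.1, "wx": 0, "wy": 0, "wz": 0, "grip": 5.8},
    {"tx": 0.2, "ty": 0, "tz": -0.1, "wx": 0, "wy": 0, "wz": 0, "grip": 5.4},
    {"tx": 0.2, "ty": 0, "tz": -0.1, "wx": 0, "wy": 0, "wz": 0, "grip": 5.0},
    {"tx": 0.2, "ty": 0, "tz": -0.1, "wx": 0, "wy": 0, "wz": 0, "grip": 4.6},
    {"tx": 0.1, "ty": 0, "tz": 0, "wx": 0, "wy": 0, "wz": 0, "grip": 4.3},
    {"tx": 0, "ty": 0, "tz": 0, "wx": 0, "wy": 0, "wz": 0, "grip": 4.3}
  ]
}}

```text
time_s: 8.1
tcp_pos: [443.7, 15.4, 7.0]
tool_rot: [[-0.181, 0.984, -0.0], [0.984, 0.181, -0.0], [-0.0, -0.0, -1.0]]
contact_force: [-0.2, -1.0, -2.4]
finger_gap: 0.502
```

```bash
python3 look.py f
```

```text
8.1 [443.7  15.4   7. ] [-0.2 -1.  -2.4] [-0.06  0.02 -0.04] gap 0.502
```

View pics/top_f.png

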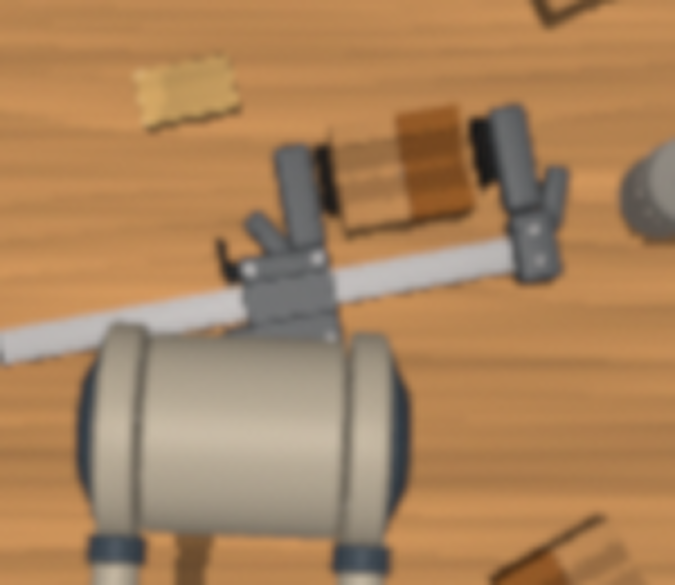

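View pics/scene_f.png

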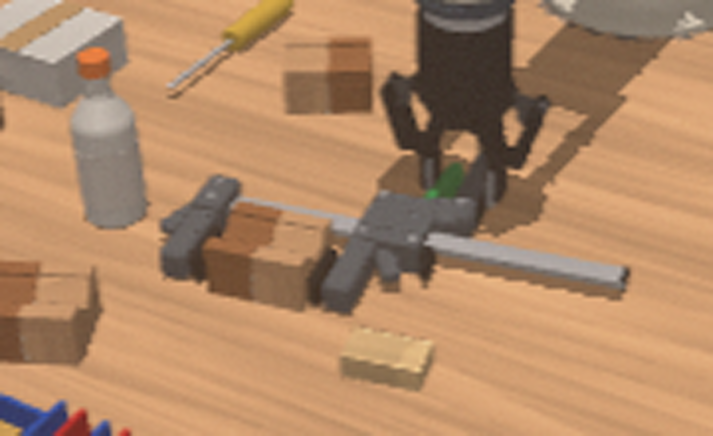

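Run:
```python
import numpy as np
from h import *
d=np.load("top_f.npz");ax=np.array([.18144,-.9834,0]);ay=np.array([.9834,.18144,0])
f=lambda x,y,z:W(d,250+(x+.5)/4.5-.5,130+(y+.5)/4.5-.5,z)
s={'far top':f(470,120,27),'far bot':f(480,185,27),'near(edge by block?)':f(340,213,27),'neartop':f(325,147,27),'blk bl z0':f(348,236,0),'blk br z0':f(472,214,0),'blk tr z44':f(459,106,44),'blk tl z44':f(328,128,44)}
for k,p in s.items(): print(k,p.round(1),(p@ax).round(1),(p@ay).round(1))
im=cv2.resize(d["frame"][145:185,300:380,::-1],None,fx=9,fy=9,interpolation=cv2.INTER_CUBIC);cv2.imwrite("pics/f2.png",im)
```

```text
far top [ 630.6 -115.4   27. ] 227.9 599.2
far bot [ 590.4 -121.4   27. ] 226.5 558.6
near(edge by block?) [573.  -35.3  27. ] 138.7 557.0
neartop [613.7 -26.1  27. ] 137.0 598.8
blk bl z0 [561.3 -41.2   0. ] 142.3 544.5
blk br z0 [ 575.4 -119.3    0. ] 221.7 544.2
blk tr z44 [ 636.4 -106.9   44. ] 220.6 606.4
blk tl z44 [622.8 -27.5  44. ] 140.1 607.5
```

View pics/f2.png

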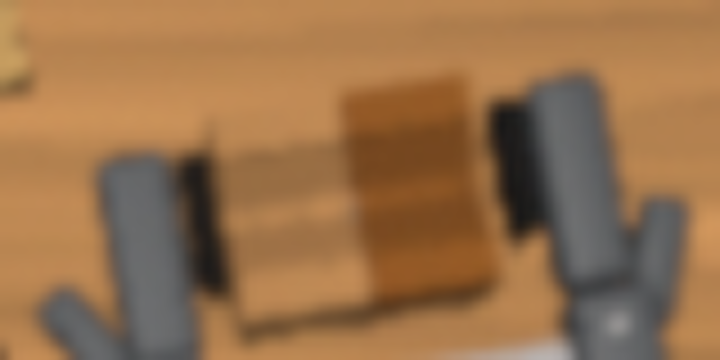

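{"method": "play_rows", "body": {
  "targets": [
    {"tx": -0.2, "ty": 0, "tz": 0, "wx": 0, "wy": 0, "wz": 0, "grip": 4.8},
    {"tx": -0.4, "ty": 0, "tz": 0.2, "wx": 0, "wy": 0, "wz": 0, "grip": 5.6},
    {"tx": -0.4, "ty": 0, "tz": 0.2, "wx": 0, "wy": 0, "wz": 0, "grip": 6.4},
    {"tx": -0.3, "ty": 0, "tz": 0.1, "wx": 0, "wy": 0, "wz": 0, "grip": 7.0},
    {"tx": 0, "ty": 0, "tz": 0, "wx": 0, "wy": 0, "wz": 0, "grip": 7.2},
    {"tx": 0, "ty": 0, "tz": 0, "wx": 0, "wy": 0, "wz": 0, "grip": 7.2}
  ]
}}

```text
time_s: 8.8
tcp_pos: [446.2, 2.3, 2.3]
tool_rot: [[-0.18, 0.984, 0.0], [0.984, 0.18, -0.0], [-0.0, 0.0, -1.0]]
contact_force: [0.0, -0.9, -0.5]
finger_gap: 0.84
```

{"method": "play_rows", "body": {
  "targets": [
    {"tx": 0.2, "ty": 0, "tz": 0, "wx": 0, "wy": 0, "wz": 0, "grip": 6.6},
    {"tx": 0.2, "ty": 0, "tz": -0.1, "wx": 0, "wy": 0, "wz": 0, "grip": 6.2},
    {"tx": 0.2, "ty": 0, "tz": -0.1, "wx": 0, "wy": 0, "wz": 0, "grip": 5.8},
    {"tx": 0.2, "ty": 0, "tz": -0.1, "wx": 0, "wy": 0, "wz": 0, "grip": 5.5},
    {"tx": 0.1, "ty": 0, "tz": 0, "wx": 0, "wy": 0, "wz": 0, "grip": 5.2},
    {"tx": 0, "ty": 0, "tz": 0, "wx": 0, "wy": 0, "wz": 0, "grip": 5.2},
    {"tx": 0, "ty": 0, "tz": 0, "wx": 0, "wy": 0, "wz": 0, "grip": 5.2}
  ]
}}

```text
time_s: 9.5
tcp_pos: [444.3, 11.4, 5.3]
tool_rot: [[-0.181, 0.984, -0.0], [0.984, 0.181, -0.0], [-0.0, -0.001, -1.0]]
contact_force: [-3.6, -0.7, 2.8]
finger_gap: 0.612
```

```bash
python3 look.py g
python3 - <<'E'
import numpy as np,cv2
d=np.load("top_g.npz")
cv2.imwrite("pics/g2.png",cv2.resize(d["frame"][145:185,300:380,::-1],None,fx=9,fy=9,interpolation=cv2.INTER_CUBIC))
E
```

```text
9.5 [444.3  11.4   5.3] [-3.6 -0.7  2.8] [-0.19  0.52 -0.17] gap 0.612
```

View pics/g2.png

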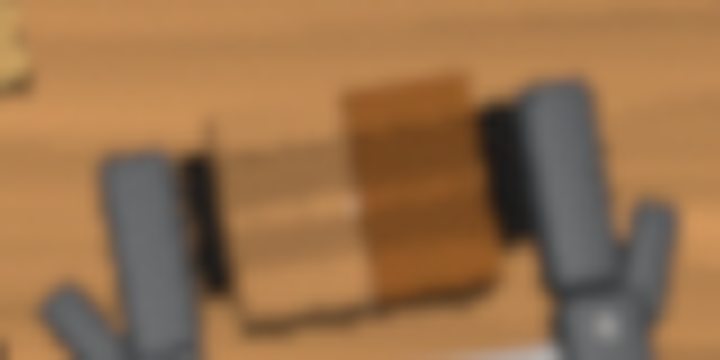

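View pics/scene_g.png

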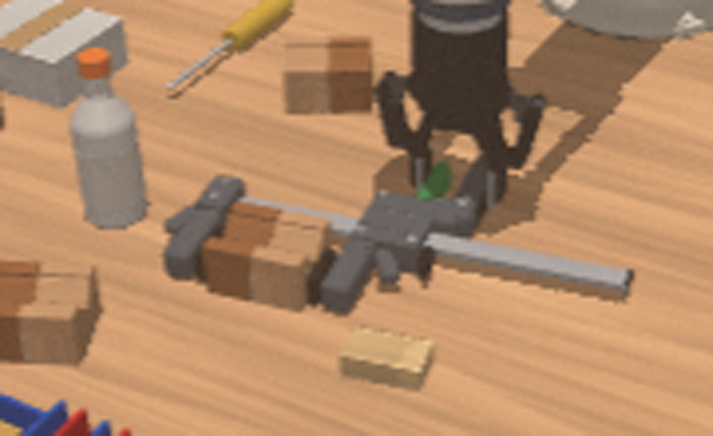

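{"method": "play_rows", "body": {
  "targets": [
    {"tx": -0.4, "ty": 0, "tz": 0.1, "wx": 0, "wy": 0, "wz": 0, "grip": 5.8},
    {"tx": -0.4, "ty": 0, "tz": 0.1, "wx": 0, "wy": 0, "wz": 0, "grip": 6.6},
    {"tx": -0.1, "ty": 0, "tz": 0.1, "wx": 0, "wy": 0, "wz": 0, "grip": 7.1},
    {"tx": 0, "ty": 0, "tz": 0, "wx": 0, "wy": 0, "wz": 0, "grip": 7.2},
    {"tx": 0, "ty": 0, "tz": 0, "wx": 0, "wy": 0, "wz": 0, "grip": 7.2}
  ]
}}

```text
time_s: 10.1
tcp_pos: [446.2, 2.4, 2.1]
tool_rot: [[-0.18, 0.984, 0.0], [0.984, 0.18, -0.0], [-0.0, 0.0, -1.0]]
contact_force: [0.2, 0.2, -1.2]
finger_gap: 0.846
```

{"method": "play_rows", "body": {
  "targets": [
    {"tx": 0.2, "ty": 0, "tz": 0, "wx": 0, "wy": 0, "wz": 0, "grip": 6.6},
    {"tx": 0.1, "ty": 0, "tz": 0, "wx": 0, "wy": 0, "wz": 0, "grip": 6.4},
    {"tx": 0.1, "ty": 0, "tz": -0.1, "wx": 0, "wy": 0, "wz": 0, "grip": 6.2},
    {"tx": 0.1, "ty": 0, "tz": 0, "wx": 0, "wy": 0, "wz": 0, "grip": 6.0},
    {"tx": 0.1, "ty": 0, "tz": -0.1, "wx": 0, "wy": 0, "wz": 0, "grip": 5.8},
    {"tx": 0.1, "ty": 0, "tz": 0, "wx": 0, "wy": 0, "wz": 0, "grip": 5.6},
    {"tx": 0, "ty": 0, "tz": 0, "wx": 0, "wy": 0, "wz": 0, "grip": 5.6}
  ],
  "newtons": 20
}}

```text
time_s: 10.8
tcp_pos: [444.7, 9.3, 4.2]
tool_rot: [[-0.181, 0.984, -0.0], [0.984, 0.181, -0.001], [-0.001, -0.0, -1.0]]
contact_force: [-3.0, -2.8, 1.2]
finger_gap: 0.658
```

```bash
python3 look.py i
python3 - <<'E'
import numpy as np,cv2
d=np.load("top_i.npz")
cv2.imwrite("pics/i2.png",cv2.resize(d["frame"][145:185,300:380,::-1],None,fx=9,fy=9,interpolation=cv2.INTER_CUBIC))
E
```

```text
10.8 [444.7   9.3   4.2] [-3.  -2.8  1.2] [-0.43  0.37 -0.06] gap 0.658
```

View pics/i2.png

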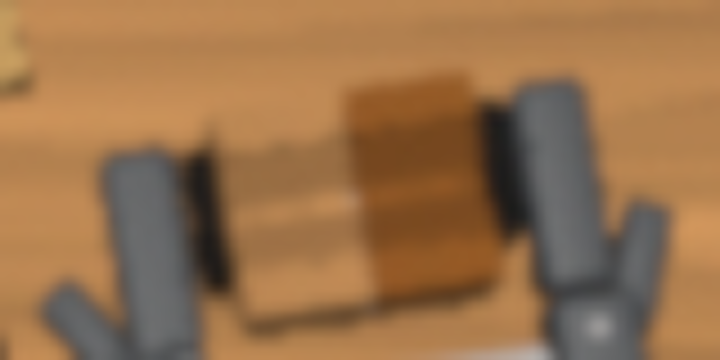

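View pics/scene_i.png

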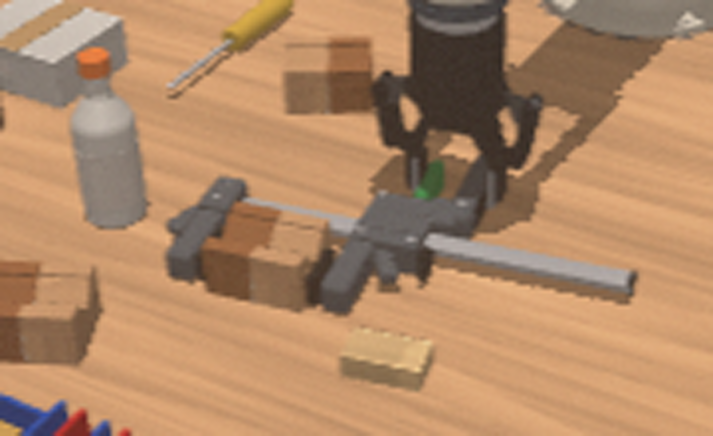

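{"method": "play_rows", "body": {
  "targets": [
    {"tx": 0.1, "ty": 0, "tz": 0, "wx": 0, "wy": 0, "wz": 0, "grip": 5.4},
    {"tx": 0, "ty": 0, "tz": -0.1, "wx": 0, "wy": 0, "wz": 0, "grip": 5.3},
    {"tx": 0.1, "ty": 0, "tz": 0, "wx": 0, "wy": 0, "wz": 0, "grip": 5.2},
    {"tx": 0, "ty": 0, "tz": 0, "wx": 0, "wy": 0, "wz": 0, "grip": 5.2}
  ],
  "newtons": 20
}}

```text
time_s: 11.3
tcp_pos: [444.4, 11.3, 5.0]
tool_rot: [[-0.181, 0.984, -0.0], [0.984, 0.181, -0.001], [-0.001, -0.0, -1.0]]
contact_force: [-0.1, -3.8, -1.4]
finger_gap: 0.612
```

```bash
python3 look.py j
python3 - <<'E'
import numpy as np,cv2
d=np.load("top_j.npz")
cv2.imwrite("pics/j2.png",cv2.resize(d["frame"][145:185,300:380,::-1],None,fx=9,fy=9,interpolation=cv2.INTER_CUBIC))
E
```

```text
11.3 [444.4  11.3   5. ] [-0.1 -3.8 -1.4] [-0.5   0.14 -0.26] gap 0.612
```

View pics/j2.png

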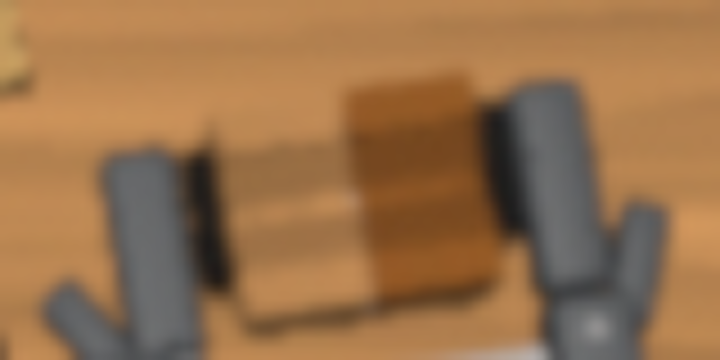

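{"method": "play_rows", "body": {
  "targets": [
    {"tx": 0.1, "ty": 0, "tz": 0, "wx": 0, "wy": 0, "wz": 0, "grip": 5.0},
    {"tx": 0, "ty": 0, "tz": -0.1, "wx": 0, "wy": 0, "wz": 0, "grip": 4.9},
    {"tx": 0, "ty": 0, "tz": 0, "wx": 0, "wy": 0, "wz": 0, "grip": 4.8},
    {"tx": 0, "ty": 0, "tz": 0, "wx": 0, "wy": 0, "wz": 0, "grip": 4.8}
  ],
  "newtons": 20
}}

```text
time_s: 11.8
tcp_pos: [444.1, 12.8, 5.9]
tool_rot: [[-0.181, 0.984, -0.001], [0.984, 0.181, 0.001], [0.001, -0.0, -1.0]]
contact_force: [0.3, -0.1, -3.6]
finger_gap: 0.565
```

```bash
python3 look.py k
python3 - <<'E'
import numpy as np,cv2
d=np.load("top_k.npz")
cv2.imwrite("pics/k2.png",cv2.resize(d["frame"][145:185,300:380,::-1],None,fx=9,fy=9,interpolation=cv2.INTER_CUBIC))
E
```

```text
11.8 [444.1  12.8   5.9] [ 0.3 -0.1 -3.6] [-0.09  0.06 -0.21] gap 0.565
```

View pics/k2.png

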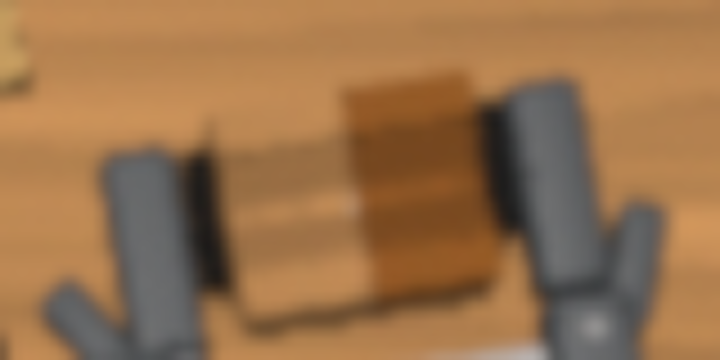

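View pics/top_k.png

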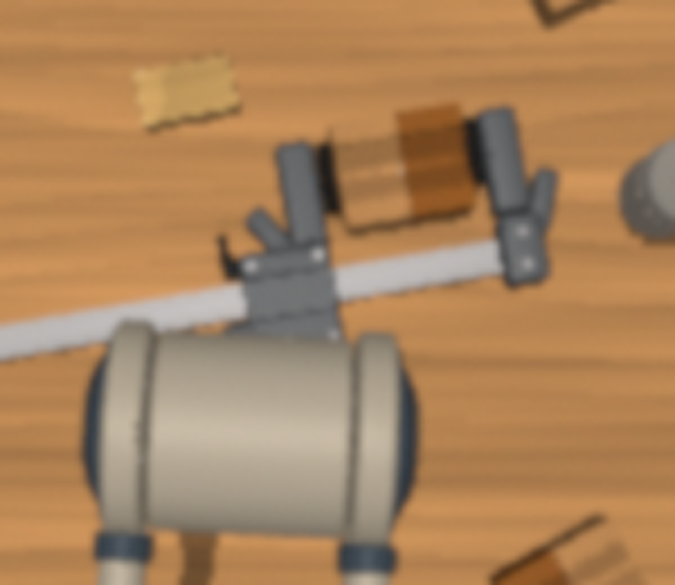

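View pics/scene_k.png

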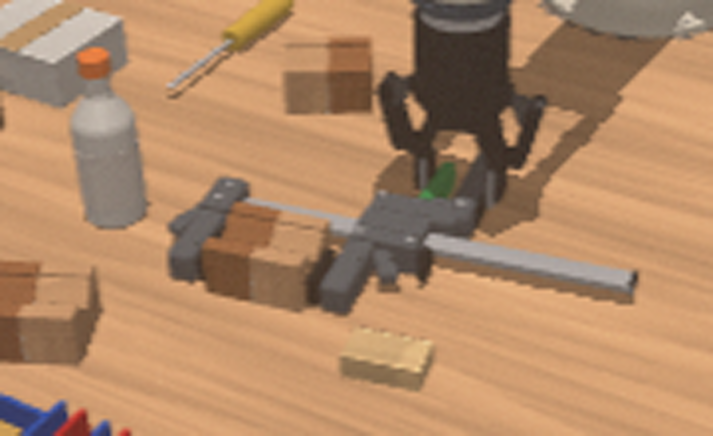

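Run:
```python
import numpy as np,cv2
from h import *
a=np.load("top_a.npz");ga=cv2.cvtColor(a["frame"],cv2.COLOR_RGB2GRAY)
def track(t,u,v,w=6):
    b=np.load(f"top_{t}.npz");gb=cv2.cvtColor(b["frame"],cv2.COLOR_RGB2GRAY)
    T=cv2.resize(ga[v-w:v+w+1,u-w:u+w+1],None,fx=8,fy=8,interpolation=cv2.INTER_CUBIC)
    S=cv2.resize(gb[v-w-14:v+w+15,u-w-14:u+w+15],None,fx=8,fy=8,interpolation=cv2.INTER_CUBIC)
    _,m,_,l=cv2.minMaxLoc(cv2.matchTemplate(S,T,cv2.TM_CCOEFF_NORMED))
    p=np.array([u,v])+np.array(l)/8-14
    return (W(a,*p,30)-W(a,u,v,30)).round(1)[:2],round(m,3)
ax=np.array([.18144,-.9834])
for t in "bcdefgijk":
    h=track(t,312,185);f=track(t,372,184)
    print(t,"head",h,"far",f,"close",((h[0]-f[0])@ax).round(1))
```

```text
b head (array([0., 0.]), 0.995) far (array([0., 0.]), 0.997) close 0.0
c head (array([ 1.7, -6.5]), 0.964) far (array([1. , 0.7]), 0.974) close 7.2
d head (array([ 2.1, -7.6]), 0.962) far (array([ 2.4, -0.4]), 0.973) close 7.0
e head (array([ 3.1, -8.6]), 0.968) far (array([1.4, 5.5]), 0.971) close 14.2
f head (array([  3.8, -10. ]), 0.953) far (array([-1.4, 11.4]), 0.972) close 22.0
g head (array([  4.8, -10.3]), 0.954) far (array([-2.4, 14.8]), 0.966) close 26.0
i head (array([  5.5, -10.3]), 0.964) far (array([-3.1, 17.3]), 0.966) close 28.7
j head (array([  5.5, -10.6]), 0.965) far (array([-3.1, 18.3]), 0.967) close 30.0
k head (array([  5.5, -10.6]), 0.962) far (array([-2.8, 18.6]), 0.975) close 30.2
```

{"method": "play_rows", "body": {
  "targets": [
    {"tx": 0, "ty": 0, "tz": 0, "wx": 0, "wy": 0, "wz": 0, "grip": 4.7},
    {"tx": 0, "ty": 0, "tz": 0, "wx": 0, "wy": 0, "wz": 0, "grip": 4.6},
    {"tx": 0, "ty": 0, "tz": 0, "wx": 0, "wy": 0, "wz": 0, "grip": 4.5},
    {"tx": 0, "ty": 0, "tz": 0, "wx": 0, "wy": 0, "wz": 0, "grip": 4.5}
  ],
  "newtons": 20
}}

```text
time_s: 12.3
tcp_pos: [443.8, 13.1, 6.3]
tool_rot: [[-0.181, 0.983, -0.001], [0.983, 0.181, 0.001], [0.001, -0.001, -1.0]]
contact_force: [-4.1, 4.4, -0.8]
finger_gap: 0.529
```

```bash
python3 look.py l
cat > tr.py <<'E'
import numpy as np,cv2,sys
from h import *
a=np.load("top_a.npz");ga=cv2.cvtColor(a["frame"],cv2.COLOR_RGB2GRAY)
def track(t,u,v,w=6):
    b=np.load(f"top_{t}.npz");gb=cv2.cvtColor(b["frame"],cv2.COLOR_RGB2GRAY)
    T=cv2.resize(ga[v-w:v+w+1,u-w:u+w+1],None,fx=8,fy=8,interpolation=cv2.INTER_CUBIC)
    S=cv2.resize(gb[v-w-14:v+w+15,u-w-14:u+w+15],None,fx=8,fy=8,interpolation=cv2.INTER_CUBIC)
    _,m,_,l=cv2.minMaxLoc(cv2.matchTemplate(S,T,cv2.TM_CCOEFF_NORMED))
    p=np.array([u,v])+np.array(l)/8-14
    return (W(a,*p,30)-W(a,u,v,30)).round(1)[:2],round(m,3)
ax=np.array([.18144,-.9834])
for t in sys.argv[1]:
    h=track(t,312,185);f=track(t,372,184);b=track(t,340,168,8)
    print(t,"head",h,"far",f,"blk",b,"close",((h[0]-f[0])@ax).round(1))
E
python3 tr.py ijkl
```

```text
12.3 [443.8  13.1   6.3] [-4.1  4.4 -0.8] [ 0.58  0.61 -0.03] gap 0.529
i head (array([  5.5, -10.3]), 0.964) far (array([-3.1, 17.3]), 0.966) blk (array([ 2.4, -3.8]), 0.995) close 28.7
j head (array([  5.5, -10.6]), 0.965) far (array([-3.1, 18.3]), 0.967) blk (array([ 2.4, -3.8]), 0.996) close 30.0
k head (array([  5.5, -10.6]), 0.962) far (array([-2.8, 18.6]), 0.975) blk (array([ 2.8, -3.5]), 0.997) close 30.2
l head (array([  5.9, -11.3]), 0.947) far (array([-2.1, 19. ]), 0.976) blk (array([ 3.1, -3.5]), 0.995) close 31.2
```

{"method": "play_rows", "body": {
  "targets": [
    {"tx": -0.3, "ty": 0, "tz": 0.1, "wx": 0, "wy": 0, "wz": 0, "grip": 5.1},
    {"tx": -0.4, "ty": 0, "tz": 0.1, "wx": 0, "wy": 0, "wz": 0, "grip": 5.9},
    {"tx": -0.4, "ty": 0, "tz": 0.2, "wx": 0, "wy": 0, "wz": 0, "grip": 6.7},
    {"tx": -0.1, "ty": 0, "tz": 0, "wx": 0, "wy": 0, "wz": 0, "grip": 7.2},
    {"tx": 0, "ty": 0, "tz": 0, "wx": 0, "wy": 0, "wz": 0, "grip": 7.2},
    {"tx": 0, "ty": 0, "tz": 0, "wx": 0, "wy": 0, "wz": 0, "grip": 7.2}
  ]
}}

```text
time_s: 13.0
tcp_pos: [446.7, 0.4, 2.5]
tool_rot: [[-0.18, 0.984, 0.001], [0.984, 0.18, -0.0], [-0.0, 0.001, -1.0]]
contact_force: [0.2, -0.7, -0.5]
finger_gap: 0.841
```

```bash
python3 look.py m; python3 tr.py lm
```

```text
13.0 [4.467e+02 4.000e-01 2.500e+00] [ 0.2 -0.7 -0.5] [ 0.01  0.05 -0.04] gap 0.841
l head (array([  5.9, -11.3]), 0.947) far (array([-2.1, 19. ]), 0.976) blk (array([ 3.1, -3.5]), 0.995) close 31.2
m head (array([  6.6, -12.4]), 0.954) far (array([-1.1, 17.9]), 0.964) blk (array([ 4.2, -4.5]), 0.995) close 31.2
```

View pics/scene_m.png

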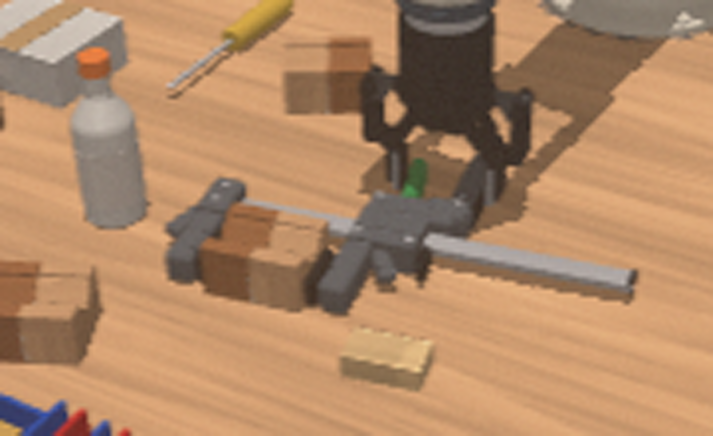

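{"method": "play_rows", "body": {
  "targets": [
    {"tx": 0.2, "ty": 0, "tz": 0, "wx": 0, "wy": 0, "wz": 0, "grip": 6.8},
    {"tx": 0.1, "ty": 0, "tz": 0, "wx": 0, "wy": 0, "wz": 0, "grip": 6.6},
    {"tx": 0, "ty": 0, "tz": 0, "wx": 0, "wy": 0, "wz": 0, "grip": 6.5},
    {"tx": 0.1, "ty": 0, "tz": 0, "wx": 0, "wy": 0, "wz": 0, "grip": 6.4},
    {"tx": 0, "ty": 0, "tz": 0, "wx": 0, "wy": 0, "wz": 0, "grip": 6.3},
    {"tx": 0, "ty": 0, "tz": 0, "wx": 0, "wy": 0, "wz": 0, "grip": 6.2},
    {"tx": 0, "ty": 0, "tz": 0, "wx": 0, "wy": 0, "wz": 0, "grip": 6.2}
  ],
  "newtons": 20
}}

```text
time_s: 13.8
tcp_pos: [446.0, 4.5, 3.0]
tool_rot: [[-0.181, 0.984, 0.001], [0.984, 0.181, -0.0], [-0.0, 0.001, -1.0]]
contact_force: [-1.8, -3.2, 5.7]
finger_gap: 0.725
```

```bash
python3 look.py n; python3 tr.py mn
```

```text
13.8 [446.    4.5   3. ] [-1.8 -3.2  5.7] [-0.58  0.28 -0.  ] gap 0.725
m head (array([  6.6, -12.4]), 0.954) far (array([-1.1, 17.9]), 0.964) blk (array([ 4.2, -4.5]), 0.995) close 31.2
n head (array([  6.9, -11.7]), 0.946) far (array([-1.4, 18.3]), 0.95) blk (array([ 3.8, -4.1]), 0.995) close 31.0
```

{"method": "play_rows", "body": {
  "targets": [
    {"tx": 0.1, "ty": 0, "tz": 0, "wx": 0, "wy": 0, "wz": 0, "grip": 6.1},
    {"tx": 0, "ty": 0, "tz": -0.1, "wx": 0, "wy": 0, "wz": 0, "grip": 6.0},
    {"tx": 0, "ty": 0, "tz": 0, "wx": 0, "wy": 0, "wz": 0, "grip": 5.9},
    {"tx": 0, "ty": 0, "tz": 0, "wx": 0, "wy": 0, "wz": 0, "grip": 5.8},
    {"tx": 0, "ty": 0, "tz": 0, "wx": 0, "wy": 0, "wz": 0, "grip": 5.8}
  ],
  "newtons": 20
}}

```text
time_s: 14.4
tcp_pos: [445.5, 6.4, 3.7]
tool_rot: [[-0.181, 0.984, -0.0], [0.984, 0.181, 0.002], [0.002, 0.0, -1.0]]
contact_force: [-2.6, 0.6, 5.3]
finger_gap: 0.678
```

```bash
python3 look.py o; python3 tr.py no
```

```text
14.4 [445.5   6.4   3.7] [-2.6  0.6  5.3] [ 0.01  0.41 -0.15] gap 0.678
n head (array([  6.9, -11.7]), 0.946) far (array([-1.4, 18.3]), 0.95) blk (array([ 3.8, -4.1]), 0.995) close 31.0
o head (array([  6.9, -12. ]), 0.946) far (array([-1.4, 18.6]), 0.959) blk (array([ 3.8, -4.5]), 0.995) close 31.6
```

View pics/scene_o.png

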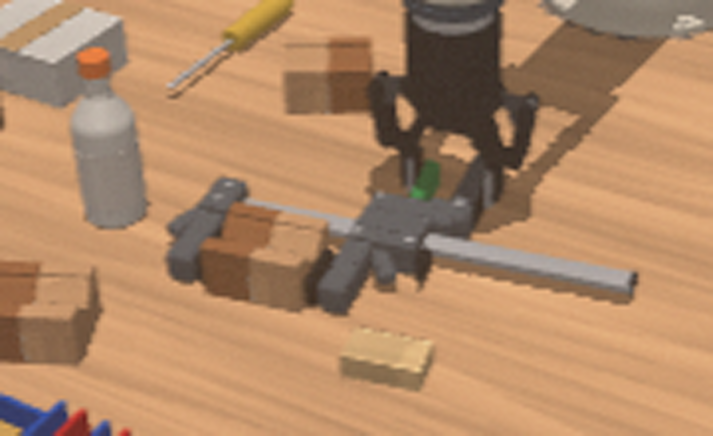

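{"method": "play_rows", "body": {
  "targets": [
    {"tx": 0.1, "ty": 0, "tz": 0, "wx": 0, "wy": 0, "wz": 0, "grip": 5.7},
    {"tx": 0, "ty": 0, "tz": -0.1, "wx": 0, "wy": 0, "wz": 0, "grip": 5.6},
    {"tx": 0.1, "ty": 0, "tz": 0, "wx": 0, "wy": 0, "wz": 0, "grip": 5.5},
    {"tx": 0, "ty": 0, "tz": 0, "wx": 0, "wy": 0, "wz": 0, "grip": 5.4},
    {"tx": 0, "ty": 0, "tz": 0, "wx": 0, "wy": 0, "wz": 0, "grip": 5.3},
    {"tx": 0, "ty": 0, "tz": 0, "wx": 0, "wy": 0, "wz": 0, "grip": 5.3}
  ],
  "newtons": 20
}}

```text
time_s: 15.1
tcp_pos: [445.0, 8.5, 4.6]
tool_rot: [[-0.181, 0.983, -0.0], [0.983, 0.181, 0.002], [0.002, -0.0, -1.0]]
contact_force: [-4.0, 2.5, 5.7]
finger_gap: 0.624
```

```bash
python3 look.py p; python3 tr.py op
```

```text
15.1 [445.    8.5   4.6] [-4.   2.5  5.7] [ 0.36  0.56 -0.29] gap 0.624
o head (array([  6.9, -12. ]), 0.946) far (array([-1.4, 18.6]), 0.959) blk (array([ 3.8, -4.5]), 0.995) close 31.6
p head (array([  6.9, -12. ]), 0.954) far (array([-1.4, 19.3]), 0.978) blk (array([ 4.2, -3.8]), 0.995) close 32.3
```

{"method": "play_rows", "body": {
  "targets": [
    {"tx": 0.1, "ty": 0, "tz": 0, "wx": 0, "wy": 0, "wz": 0, "grip": 5.2},
    {"tx": 0, "ty": 0, "tz": -0.1, "wx": 0, "wy": 0, "wz": 0, "grip": 5.1},
    {"tx": 0.1, "ty": 0, "tz": 0, "wx": 0, "wy": 0, "wz": 0, "grip": 5.0},
    {"tx": 0, "ty": 0, "tz": 0, "wx": 0, "wy": 0, "wz": 0, "grip": 4.9},
    {"tx": 0, "ty": 0, "tz": 0, "wx": 0, "wy": 0, "wz": 0, "grip": 4.9}
  ],
  "newtons": 20
}}

```text
time_s: 15.7
tcp_pos: [444.6, 9.8, 5.4]
tool_rot: [[-0.181, 0.984, -0.001], [0.984, 0.181, 0.001], [0.001, -0.0, -1.0]]
contact_force: [-3.1, 1.1, 5.2]
finger_gap: 0.582
```

```bash
python3 look.py q; python3 tr.py pq
```

```text
15.7 [444.6   9.8   5.4] [-3.1  1.1  5.2] [ 0.1   0.51 -0.27] gap 0.582
p head (array([  6.9, -12. ]), 0.954) far (array([-1.4, 19.3]), 0.978) blk (array([ 4.2, -3.8]), 0.995) close 32.3
q head (array([  6.9, -12. ]), 0.954) far (array([-1.1, 19.7]), 0.975) blk (array([ 4.2, -3.1]), 0.995) close 32.6
```

View pics/scene_q.png

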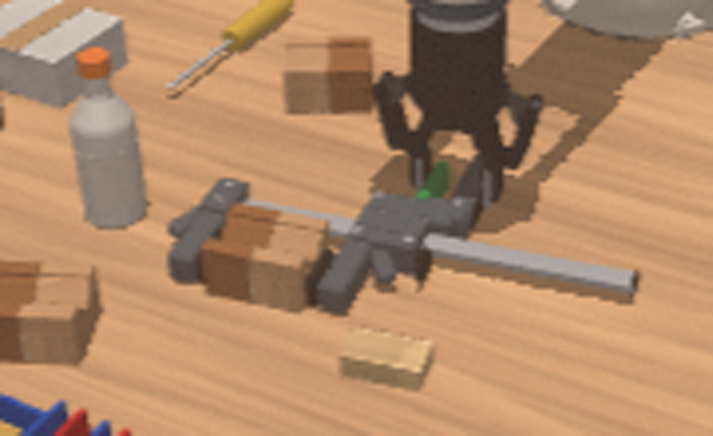

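View pics/top_q.png

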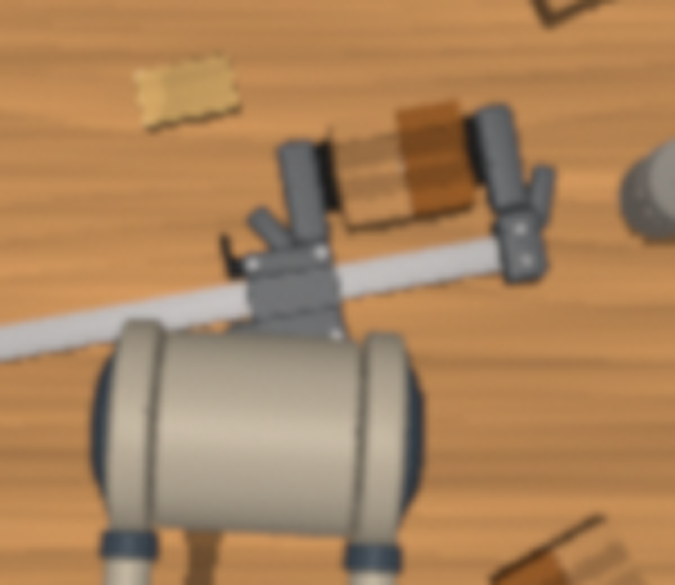

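{"method": "play_rows", "body": {
  "targets": [
    {"tx": 0, "ty": 0, "tz": 0, "wx": 0, "wy": 0, "wz": 0, "grip": 4.8},
    {"tx": 0, "ty": 0, "tz": 0, "wx": 0, "wy": 0, "wz": 0, "grip": 4.7},
    {"tx": 0, "ty": 0, "tz": 0, "wx": 0, "wy": 0, "wz": 0, "grip": 4.6},
    {"tx": 0, "ty": 0, "tz": 0, "wx": 0, "wy": 0, "wz": 0, "grip": 4.6},
    {"tx": 0, "ty": 0, "tz": 0, "wx": 0, "wy": 0, "wz": 0, "grip": 4.6}
  ],
  "newtons": 20
}}

```text
time_s: 16.3
tcp_pos: [444.4, 10.9, 5.8]
tool_rot: [[-0.181, 0.983, -0.001], [0.983, 0.181, 0.003], [0.003, -0.001, -1.0]]
contact_force: [-5.5, 5.5, 8.4]
finger_gap: 0.547
```

```bash
python3 look.py r; python3 tr.py qr
```

```text
16.3 [444.4  10.9   5.8] [-5.5  5.5  8.4] [ 0.74  0.86 -0.29] gap 0.547
q head (array([  6.9, -12. ]), 0.954) far (array([-1.1, 19.7]), 0.975) blk (array([ 4.2, -3.1]), 0.995) close 32.6
r head (array([  6.9, -12. ]), 0.954) far (array([-0.7, 20. ]), 0.969) blk (array([ 4.5, -3.1]), 0.995) close 32.8
```

{"method": "play_rows", "body": {
  "targets": [
    {"tx": 0.1, "ty": 0, "tz": -0.1, "wx": 0, "wy": 0, "wz": 0, "grip": 4.5},
    {"tx": 0, "ty": 0, "tz": 0, "wx": 0, "wy": 0, "wz": 0, "grip": 4.4},
    {"tx": 0, "ty": 0, "tz": 0, "wx": 0, "wy": 0, "wz": 0, "grip": 4.3},
    {"tx": 0, "ty": 0, "tz": 0, "wx": 0, "wy": 0, "wz": 0, "grip": 4.3},
    {"tx": 0, "ty": 0, "tz": 0, "wx": 0, "wy": 0, "wz": 0, "grip": 4.3}
  ],
  "newtons": 20
}}

```text
time_s: 16.9
tcp_pos: [444.2, 11.5, 6.1]
tool_rot: [[-0.181, 0.983, -0.001], [0.983, 0.181, 0.002], [0.002, -0.001, -1.0]]
contact_force: [-4.1, 4.6, 4.7]
finger_gap: 0.518
```

```bash
python3 look.py s; python3 tr.py rs;python3 - <<'E'
import numpy as np,cv2
d=np.load("top_s.npz")
cv2.imwrite("pics/s2.png",cv2.resize(d["frame"][145:185,300:380,::-1],None,fx=9,fy=9,interpolation=cv2.INTER_CUBIC))
E
```

```text
16.9 [444.2  11.5   6.1] [-4.1  4.6  4.7] [ 0.63  0.58 -0.24] gap 0.518
r head (array([  6.9, -12. ]), 0.954) far (array([-0.7, 20. ]), 0.969) blk (array([ 4.5, -3.1]), 0.995) close 32.8
s head (array([  7.3, -12.4]), 0.952) far (array([-0.4, 20.3]), 0.97) blk (array([ 4.5, -3.1]), 0.995) close 33.6
```

View pics/s2.png

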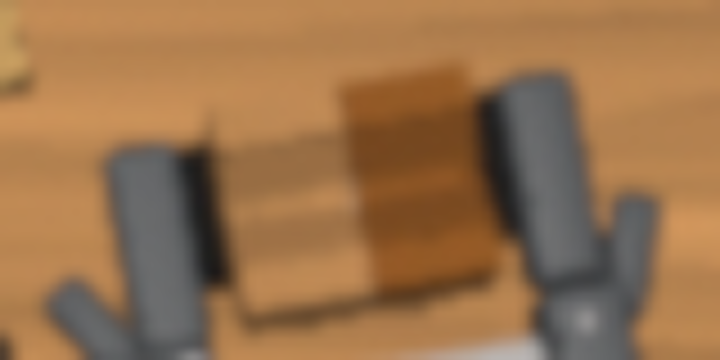

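{"method": "play_rows", "body": {
  "targets": [
    {"tx": 0, "ty": 0, "tz": 0, "wx": 0, "wy": 0, "wz": 0, "grip": 4.3},
    {"tx": 0, "ty": 0, "tz": 0, "wx": 0, "wy": 0, "wz": 0, "grip": 4.2},
    {"tx": 0, "ty": 0, "tz": 0, "wx": 0, "wy": 0, "wz": 0, "grip": 4.1},
    {"tx": 0, "ty": 0, "tz": 0, "wx": 0, "wy": 0, "wz": 0, "grip": 4.0},
    {"tx": 0, "ty": 0, "tz": 0, "wx": 0, "wy": 0, "wz": 0, "grip": 4.0}
  ],
  "newtons": 20
}}

```text
time_s: 17.5
tcp_pos: [444.3, 11.5, 6.2]
tool_rot: [[-0.181, 0.983, -0.001], [0.983, 0.181, 0.002], [0.002, -0.001, -1.0]]
contact_force: [-4.0, 5.7, 4.5]
finger_gap: 0.519
```

```bash
python3 look.py t; python3 tr.py rst
```

```text
17.5 [444.3  11.5   6.2] [-4.   5.7  4.5] [ 0.66  0.51 -0.2 ] gap 0.519
r head (array([  6.9, -12. ]), 0.954) far (array([-0.7, 20. ]), 0.969) blk (array([ 4.5, -3.1]), 0.995) close 32.8
s head (array([  7.3, -12.4]), 0.952) far (array([-0.4, 20.3]), 0.97) blk (array([ 4.5, -3.1]), 0.995) close 33.6
t head (array([  7.3, -12.4]), 0.951) far (array([-0.4, 20.3]), 0.971) blk (array([ 4.5, -3.1]), 0.995) close 33.6
```

{"method": "play_rows", "body": {
  "targets": [
    {"tx": 0, "ty": 0, "tz": 0, "wx": 0, "wy": 0, "wz": 0, "grip": 4.0},
    {"tx": 0, "ty": 0, "tz": 0, "wx": 0, "wy": 0, "wz": 0, "grip": 4.0},
    {"tx": 0, "ty": 0, "tz": 0, "wx": 0, "wy": 0, "wz": 0, "grip": 4.0},
    {"tx": 0, "ty": 0, "tz": 0, "wx": 0, "wy": 0, "wz": 0, "grip": 4.0}
  ],
  "newtons": 25
}}

```text
time_s: 18.0
tcp_pos: [444.2, 12.1, 6.5]
tool_rot: [[-0.182, 0.983, -0.001], [0.983, 0.182, 0.003], [0.003, -0.0, -1.0]]
contact_force: [-5.8, 6.8, 6.8]
finger_gap: 0.492
```

```bash
python3 look.py u; python3 tr.py tu
```

```text
18.0 [444.2  12.1   6.5] [-5.8  6.8  6.8] [ 1.02  0.76 -0.1 ] gap 0.492
t head (array([  7.3, -12.4]), 0.951) far (array([-0.4, 20.3]), 0.971) blk (array([ 4.5, -3.1]), 0.995) close 33.6
u head (array([  6.9, -13.1]), 0.956) far (array([-0.4, 20.3]), 0.97) blk (array([ 4.9, -3.5]), 0.996) close 34.2
```

View pics/scene_u.png

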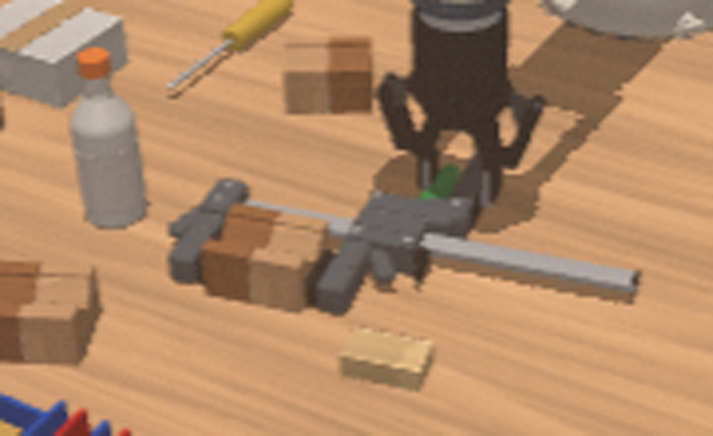

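View pics/top_u.png

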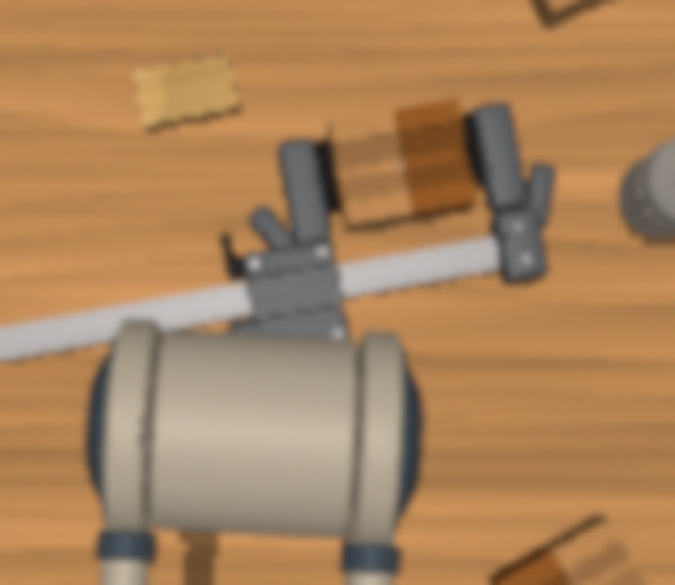

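Run:
```python
import numpy as np,cv2
d=np.load("top_u.npz")
im=cv2.resize(d["frame"][140:220,245:385,::-1],None,fx=5.7,fy=5.7,interpolation=cv2.INTER_CUBIC)
cv2.imwrite("pics/u3.png",im)
for n in "au":
    d=np.load(f"top_{n}.npz");f=d["frame"].astype(int);z=d["z_map"]
    print(n,"z table/head/block",[ (round(float(z[v,u]),1)) for u,v in((313,188),(330,168),(350,160),(372,180))])
    # bar pixels: bright grey low saturation
    s=f.max(2)-f.min(2);m=(s<25)&(f.min(2)>140)
    m[:,:250]=0;m[:,375:]=0;m[:180]=0;m[215:]=0
    v,u=np.nonzero(m)
    l=cv2.fitLine(np.c_[u,v].astype(np.float32),cv2.DIST_HUBER,0,.01,.01).ravel();print("bar",len(u),np.degrees(np.arctan2(l[1],l[0])))
    # block dark/light half pixels: block side: reddish darker brown half
    h=cv2.cvtColor(d["frame"],cv2.COLOR_RGB2HSV).astype(int)
    m=((h[...,1]>165)&(h[...,0]<16)&(h[...,2]<165)).astype(np.uint8);mm=np.zeros_like(m);mm[148:182,325:356]=m[148:182,325:356]
    c,_=cv2.findContours(mm,0,1);c=max(c,key=cv2.contourArea);print("dark half",cv2.contourArea(c),cv2.minAreaRect(c))
```

```text
a z table/head/block [1051.6, 1059.6, 1048.5, 1060.3]
bar 539 -10.627793
dark half 286.5 ((345.03863525390625, 166.55201721191406), (23.808589935302734, 13.786968231201172), 79.99201965332031)
u z table/head/block [1054.4, 1058.7, 1055.4, 1087.3]
bar 579 -10.396666
dark half 304.5 ((346.5191955566406, 164.5961456298828), (24.122283935546875, 14.512593269348145), 78.69007110595703)
```

View pics/u3.png

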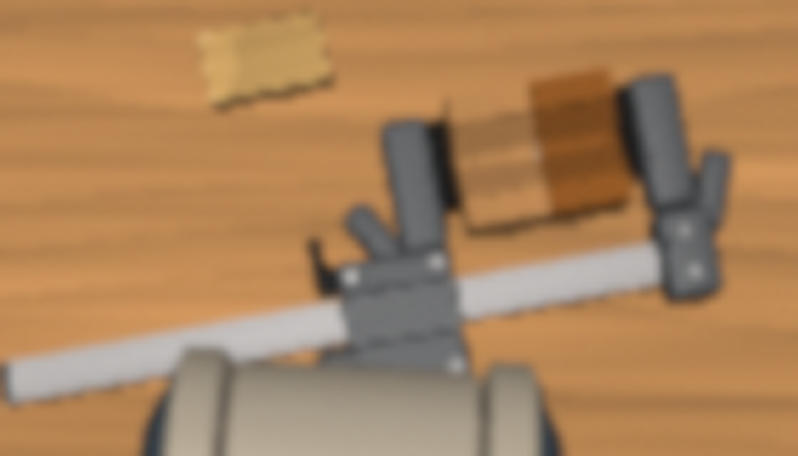

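{"method": "play_rows", "body": {
  "targets": [
    {"tx": 0, "ty": 0, "tz": 0, "wx": 0, "wy": 0, "wz": 0, "grip": 4.0},
    {"tx": 0, "ty": 0, "tz": 0, "wx": 0, "wy": 0, "wz": 0, "grip": 4.0},
    {"tx": 0, "ty": 0, "tz": 0, "wx": 0, "wy": 0, "wz": 0, "grip": 4.0}
  ]
}}

```text
time_s: 18.4
tcp_pos: [444.2, 12.1, 6.6]
tool_rot: [[-0.182, 0.983, -0.001], [0.983, 0.182, 0.003], [0.003, -0.0, -1.0]]
contact_force: [-5.3, 7.7, 7.5]
finger_gap: 0.484
```

```bash
python3 look.py v; python3 tr.py uv
```

```text
18.4 [444.2  12.1   6.6] [-5.3  7.7  7.5] [ 1.01  0.7  -0.06] gap 0.484
u head (array([  6.9, -13.1]), 0.956) far (array([-0.4, 20.3]), 0.97) blk (array([ 4.9, -3.5]), 0.996) close 34.2
v head (array([  6.9, -13.1]), 0.955) far (array([-0.4, 20.3]), 0.97) blk (array([ 4.9, -3.5]), 0.996) close 34.2
```

Run:
```python
from plant import r
print(r.finish_job()); o=r.get_obs(); print(o['time_s'],o['finger_gap'],o['contact_force'])
```

```text
the job is handed in; nothing more can be done
None
the job is handed in; nothing more can be done
```

I pumped the clamp's trigger closed on the block, then handed the job in at about 18.4 s with the fingers still squeezing at 25 N. No verdict is given, so the checks below are my own measurements.

**Strokes:** I made three full strokes of about 8 mm and one partial one. On the fifth stroke the pads came to the block. The sixth was the final squeeze. The trigger visibly sprang back wherever I checked a picture between strokes.

**Checks before hand-in:**
- **Closing distance:** camera tracking showed the jaws had closed about 34.2 mm. The pads can only need up to 32 mm to touch, so they should be compressed.
- **Clamping force:** at a 20 N grip the fingers stopped at about 44 mm opening and moved further only at 25 N. That means they were working against a load, and I estimate about 20 N on the block. I could not measure the pad force directly.
- **Squareness:** the block sat within about 1° of the bar.
- **Movement:** the clamp, bar and block did not move between the last two pictures. The bottle, offcut and neighbouring block look unmoved in the close-up views; I did not re-measure the cartons, bin, tape or screwdriver. The tool did not come near any of them.

**Checks that disagreed or stayed open:**
- On the last squeeze the jaws closed less than the trigger travel predicts.
- The finger opening crept from 42.0 to 41.3 mm in the last hold, slightly under the nominal 43 mm. The trigger may be at or near its end stop.
- The head shifted about 15 mm from its starting place, forward and slightly sideways, as the loose clamp adjusted to the fingers.

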